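Hang the seed drill plate from the rail with an S-hook

TASK

Take the steel S-hook from its hooded stand, hook its lower end through the round hole at the top of the slotted seed drill plate and lift the plate out of the rack with it. Then hang the S-hook over the rail, in the free space between the two spanners, let go, and wait until the plate hangs still, clear of the slab. Do not handle the plate with the gripper and leave everything else where it is.

Things in the scene. Friction and masses are not known exactly. Their poses are not given: they have to be found in the camera images.
- hook_grip (a point): Loose steel S-hook, 8 mm round bar in one plane (its x-z), 130 mm tall, 0.12 kg; starts upright in the stand's slot. Point: centre of its straight upright shank, in a flat-sided sleeve 44 mm tall (z), 16 mm (x), 10 mm thick (y): grip across y. z up the shank, x to the arch's side, away from the stand's open front. Lowest point 60 mm below, top 70 mm above. Shank from z -42 to +48 mm.
- hook_tip (a point): Free tip of the S-hook's lower hook (bar centre): 49 mm to -x, 26 mm below hook_grip. From it the bar runs straight, 45 degrees down towards +x, for 36 mm to (x -24, z -52 mm from hook_grip), then round a bend of 14 mm radius into the shank: the lower hook opens to -x, tip rising at 45 degrees. Same axes.
- hook_bend (a point): On the S-hook: bar centre at the bottom of the lower bend, 14 mm to -x and 56 mm below hook_grip; the plate hangs here. Hung on the rail with the plate, the hook leans about 15 degrees, its bend swung towards +x under the rail. Same axes.
- hook_arch (a point): On the S-hook: centre of the upper arch, 18 mm to +x and 48 mm above hook_grip. The arch is a half circle, 28 mm wide inside, open below; its free end, 18 mm further to +x, reaches 12 mm below this point (metal included). The rail must pass through it. Same axes.
- stand: Fixed light wooden hook stand, base 130 x 120 x 12 mm; origin on the slab under the hook's shank, x away from its open front, z up. The hook stands in a slot along x, 10.6 mm wide, cheeks up to z 42 mm (x -38 to +12 mm), with a sill up to z 17 mm in front (x -48 to -28) and a stop behind the shank up to z 46. After a lift of about 12 mm it comes out forwards (-x).
- stand_hood (a point): Middle of the front lower edge of the stand's wooden hood, 4 mm in front of the hook's shank, 175 mm above the slab. The hood is 120 mm wide, 12 mm thick and runs 70 mm back from here to an upright back board; it covers the hook (top at 142 mm), so the gripper must come in tilted back towards the open front. Axes as the stand.
- seed_plate_eye (a point): Loose grey plastic seed drill plate with three narrow upright slots, 70 wide x 125 tall x 5 mm, about 0.12 kg, on edge in either place of the rack groove. Point: centre of its round hole, 26 mm diameter, 25 mm below the top edge, 100 mm above the bottom edge, mid-thickness. x is the plate's normal (at the start as the rack's x), z up.
- blank_plate_eye (a point): The other plate in the rack, dark steel, of the same outline and with the same round hole, but without slots: centre of its hole, axes as for the seed plate. Must stay in the rack.
- rack: Fixed dark wooden rack, 75 x 220 mm, with one long groove along y (7 mm wide) at its middle, floor at 12 mm, walls up to 50 mm above the slab and 14 mm thick; the two plates stand in it side by side 100 to 116 mm apart. Origin on the slab, x across the groove, pointing away from the robot, somewhat to its right.
- rail_gap (a point): Fixed level steel rail, 12 mm diameter, axis 270 mm above the slab, posts 150 mm to either side. Point: on the axis, middle of the free space. y along the rail, x level across it, away from the robot, z up. A spanner, 26 mm wide, hangs 118 mm to either side from the rail down to 60 mm above the slab. Below lie only a 50 mm wide foot bar, 10 mm high, and 14 mm high feet at the posts.
- clutch_lever_mid (a point): Loose steel motorcycle clutch lever lying on the slab, 190 mm long along x, 18 mm high; centre. Leave it.
- sprinkler_mid (a point): Loose green plastic sprinkler head standing upright, 52 mm diameter, 72 mm tall; centre half-way up. Leave it.
- bolt_mid (a point): Loose chrome bolt with nut lying on the slab, 100 mm long along x, 24 mm high; centre. Leave it.
- socket_cover_mid (a point): Loose white ceramic socket cover lying flat, 86 x 86 x 16 mm; centre. Leave it.

How it is judged:
By the outcome, as a careful person would: the job done as asked, in the order asked, and still so for the second after the job is handed in, with the robot touching nothing.
It also fails if it takes over 72 s, if anything falls off the work surface, if the arm or the gripper's body presses on something with over 40 N, if the wrist force passes 120 N, or if a joint passes its speed limit or range.

ROBOT

A 7-joint arm with a two-finger parallel gripper is mounted at the origin on the work surface. World frame = base frame: x ahead of the robot, y to its left, z up, the work surface at z = 0. Lengths are in m, angles in rad, forces in N, time in s.
With the tool pointing down it reaches from about 0.4 to 0.925 m from the base axis. Payload 5.6 kg.
Tool frame: the origin (TCP) lies midway between the tips of the shut fingers; the grasp point (between the pads) lies 19 mm behind it (manip.tcp_to_grasp is the distance from the TCP to the grasp point, in m); z points along the fingers, y is the line along which they close (so a half turn about z gives the same grasp; the last joint's range is limited). The gripper opens to 85 mm and grips with 20 to 120 N. Pads are 22 mm wide; open, the fingers measure 114 mm over their backs; the gripper's body (76 mm by 85 mm) begins 54 mm behind the grasp point. The pads swing forward as they close: fully open they stand 13 mm farther back than shut.
Start: joints at [1.075, 0.468, -0.012, 1.603, 0.006, 1.071, -0.056], TCP at [0.284, -0.585, 0.231] pointing down, gripper open.
Joint ranges: [-2.53, 2.53], [-0.31, 2.02], [-1.57, 1.55], [0.28, 2.44], [-1.29, 4.43], [0.15, 1.84], [-2.92, 2.92]. Speed limits (rad/s): [2.57, 2.57, 3.14, 3.14, 3.14, 3.14, 3.14].

INTERFACE

Orientations are given as a unit quaternion [w, x, y, z].
In Python, from bench import manip gives the robot as it stands.
- The arm moves only by the tool send_rows, never from a script. Its argument "series" is a list of rows, each a list of 3 entries, a list of its own where there are three numbers: the shift along the world's x, y, z in m, then the turn about the world's z in degrees, then the opening, from 0 (shut) to 1 (fully open). In form: [[[dx, dy, dz], roll, fingers], ...]. A call has exactly 5 rows; each row is the pose to reach, as a shift and turn from the pose commanded when the call began; what a row does not reach only later rows make up. A row lasts 1/12 s, in which the tool goes at most 41.7 mm and 7.16 degrees, less where a joint would pass 70% of its speed; a pose out of reach is approached as far as the arm can. A call with a gripper value outside its range is refused whole. The fingers move at their own pace and stop on an object; the grip force is fixed at half the most. Time passes only in rows, so rows that repeat a pose let the fingers close, or fill a call up. It gives the time, the measured TCP pose, the force, the opening and the grip force at its end, in the units of the state.
- manip.observe(): the state, without advancing time (a new reading comes with each control period).
- manip.grab_frame(name): name is "side" or "top" or "wrist"; returns a dict with "pixels" (400x640x3 uint8, blue, green, red), "z_map" (400x640 float32, m along the optical axis (not along the pixel's ray), 0 where there is no reading), "fov_y" (degrees; the focal length in pixels is half the picture's height over the tangent of half this angle, whatever the lens; pixels are square), "cx", "cy" (the principal point, pixels), "dist_coeffs" ([k1, k2, p1, p2, k3] as OpenCV has them; the pictures are not rectified), "camera_from_world" (4x4, takes a point from world to camera coordinates). Camera axes: x right, y down, z forward; pixel columns grow to the right and rows downward; lengths in m; the calibration is good to about 2 mm. A picture is of the moment at which its call begins.
- manip.job_done(): hands the job in; it is judged then, once.
The state is a dict: "clock": time; "qpos": joint angles; "dq": joint speeds; "effort": joint torques, N m; "tcp_pos": TCP position; "tcp_rot": TCP orientation; "wrist_force": force on the tool from outside, world axes, zero at the start; "ft_torque": the same for the moment, N m; "width": finger opening in m; "grip_force": force on a finger pad.
Only numpy, scipy, OpenCV 4.12 (cv2) and the standard library are available. Lean on these libraries where they do the work, as an engineer would, in place of code of your own. Each camera call takes 0.05 s, during which the arm holds its last target. There are 200 camera calls.

## Working session

There is one attempt and no reset: what is moved stays moved. The work goes in short steps, Python scripts to look and compute and a tool call to move; the robot and the scene stay as the last step left them, time stands still between calls to the robot, and variables do not carry over. Pictures are saved under pics/ and viewed, at most 10 in all, crops included, and the job is handed in when it is done.

Besides the shell and the picture viewer there is one more tool, called after ">>>" by a JSON object that holds its "op" and its "data", one argument or row to a line. send_rows: Moves the arm, as the interface text tells. Its arguments: {"type":"object","properties":{"series":{"type":"array","items":{"type":"array"}}},"required":["series"]}

```bash
mkdir -p pics; ls; cat > h.py <<'E'
import numpy as np, cv2, pickle
from bench import manip
def K(f):
    F=200/np.tan(np.radians(f["fov_y"])/2)
    return np.array([[F,0,f["cx"]],[0,F,f["cy"]],[0,0,1.]])
def grab(n):
    f=manip.grab_frame(n); pickle.dump(f,open(f"/tmp/{n}.pkl","wb")); return f
def load(n): return pickle.load(open(f"/tmp/{n}.pkl","rb"))
def cloud(f):
    "world xyz for every pixel (nan where no depth)"
    v,u=np.mgrid[0:400,0:640]
    p=cv2.undistortPoints(np.stack([u,v],-1).reshape(-1,1,2).astype(np.float64),K(f),np.array(f["dist_coeffs"],float)).reshape(400,640,2)
    z=np.where(f["z_map"]>0,f["z_map"],np.nan)
    c=np.dstack([p[...,0]*z,p[...,1]*z,z,np.ones_like(z)])
    return (c@np.linalg.inv(f["camera_from_world"]).T)[...,:3]
def ray(f,u,v):
    p=cv2.undistortPoints(np.array([[[u,v]]],float),K(f),np.array(f["dist_coeffs"],float)).ravel()
    M=np.linalg.inv(f["camera_from_world"]); d=M[:3,:3]@np.array([p[0],p[1],1]); return M[:3,3],d
def onplane(f,u,v,z):
    o,d=ray(f,u,v); return o+d*(z-o[2])/d[2]
def proj(f,P):
    T=np.array(f["camera_from_world"]); r=cv2.Rodrigues(T[:3,:3])[0]
    return cv2.projectPoints(np.array(P,float).reshape(-1,1,3),r,T[:3,3],K(f),np.array(f["dist_coeffs"],float))[0].reshape(-1,2)
E
python3 - <<'E'
from h import *
np.set_printoptions(precision=4,suppress=True)
for k,v in manip.observe().items(): print(k,np.round(v,4))
for n in("side","top","wrist"):
    f=grab(n); cv2.imwrite(f"pics/{n}0.png",f["pixels"]); print(n,f["fov_y"],f["dist_coeffs"],np.linalg.inv(f["camera_from_world"]))
E
```

```text
pics
clock 0.0
qpos [ 1.075   0.4684 -0.0116  1.6037  0.006   1.0714 -0.0563]
dq [-0.0001 -0.0012  0.0009  0.002  -0.0011 -0.0006 -0.0014]
effort [  0.0001 -53.2384   0.0218 -25.1299   0.0115   0.0078   0.    ]
tcp_pos [ 0.284  -0.584   0.2303]
tcp_rot [-0.0009  0.9745  0.2244 -0.0003]
wrist_force [-0.5466  0.3142  0.4825]
ft_torque [-0.0106  0.0304 -0.0236]
grip_force 0.0
width 0.0853
side 53.1304252899897 [-0.0857  0.      0.      0.      0.    ] [[-0.9931 -0.0677  0.0958  0.4611]
 [-0.1154  0.7103 -0.6944  0.6431]
 [-0.0211 -0.7006 -0.7132  0.8557]
 [ 0.      0.      0.      1.    ]]
top 56.96684884036053 [-0.0262  0.      0.      0.      0.    ] [[-0.0188 -0.9897  0.1422  0.4298]
 [-0.9995  0.0222  0.0224 -0.0071]
 [-0.0253 -0.1418 -0.9896  1.0757]
 [ 0.      0.      0.      1.    ]]
wrist 66.52272397093624 [-0.0582  0.      0.      0.      0.    ] [[ 0.4382 -0.8537 -0.2814  0.3558]
 [-0.8989 -0.4169 -0.1348 -0.5501]
 [-0.0022  0.312  -0.9501  0.3728]
 [ 0.      0.      0.      1.    ]]
```

View pics/top0.png

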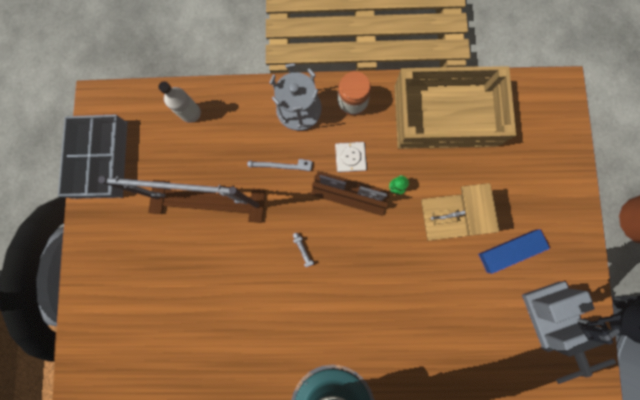

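View pics/side0.png

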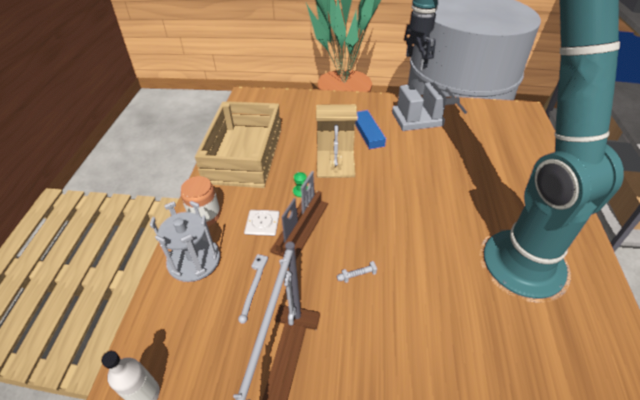

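```bash
python3 - <<'E'
from h import *
np.set_printoptions(precision=4,suppress=True)
def stat(name,P):
    P=P[~np.isnan(P[:,0])]
    if len(P)<4: print(name,len(P)); return
    r=cv2.minAreaRect((P[:,:2]*1000).astype(np.float32))
    print(name,len(P),"rect c",np.round(r[0],1),"size",np.round(r[1],1),"ang",round(r[2],1),"z",np.round(np.nanpercentile(P[:,2],[2,50,98])*1000,1))
for n in("top","side"):
    f=load(n); C=cloud(f); X,Y,Z=C[...,0],C[...,1],C[...,2]
    hsv=cv2.cvtColor(f["pixels"],cv2.COLOR_BGR2HSV); S=hsv[...,1]; V=hsv[...,2]
    print("==",n)
    def blobs(nm,m,mn=15):
        k,l,s,c=cv2.connectedComponentsWithStats(m.astype(np.uint8))
        for i in range(1,k):
            if s[i,4]>=mn: stat(f"{nm} px{np.round(c[i]).astype(int)}",C[l==i])
    stn=(Y<-.2)&(Y>-.45)&(X>.3)&(X<.65)
    blobs("hood",stn&(Z>.17)&(Z<.20))
    blobs("base",stn&(Z>.006)&(Z<.018),60)
    blobs("cheek",stn&(Z>.035)&(Z<.05),8)
    blobs("hookgrey",stn&(Z>.02)&(Z<.16)&(S<70),8)
    mid=(Y<.5)&(Y>-.2)&(X>.3)&(X<.75)
    blobs("rail",mid&(Z>.262)&(Z<.285),8)
    blobs("spanner",mid&(Z>.07)&(Z<.25)&(Y>.1),8)
    blobs("rackwall",mid&(Z>.04)&(Z<.056)&(S>60),15)
    blobs("plates",mid&(Z>.06)&(Z<.15)&(Y<.15)&(S<90),8)
    blobs("green",mid&(Z>.03)&(hsv[...,0]>45)&(hsv[...,0]<80)&(S>120),8)
    big=cv2.resize(f["pixels"][100:270,300:520] if n=="top" else f["pixels"][90:260,240:400],None,fx=3.5,fy=3.5,interpolation=cv2.INTER_CUBIC)
    cv2.imwrite(f"pics/{n}_crop.png",big)
E
```

```text
== top
hood px[479 209] 1506 rect c [ 526.5 -367.8] size [120.7  72.3] ang 5.8 z [181.5 186.9 190.3]
base px[444 217] 1356 rect c [ 523.5 -332.4] size [120.5 116. ] ang 5.6 z [ 7.9 12.  16.5]
cheek px[444 216] 200 rect c [ 522.  -320.1] size [34.4 69.1] ang 5.5 z [36.6 42.5 49.2]
cheek px[489 259] 29 rect c [ 400.4 -443.2] size [31.3 17.4] ang 8.3 z [35.1 36.4 38. ]
hookgrey px[450 215] 102 rect c [ 520.6 -318.8] size [ 9.7 68.4] ang 8.3 z [ 20.9  74.1 133.5]
rail px[173 185] 709 rect c [586.1 350.3] size [300.9  19. ] ang 84.0 z [269.  275.2 280.9]
spanner px[145 190] 151 rect c [595.7 479.6] size [14.3 40.6] ang 1.8 z [ 71.8 140.  239.3]
spanner px[240 198] 217 rect c [568.  226.9] size [14.3 54.1] ang 2.0 z [ 73.7 163.3 242.9]
rackwall px[317 177] 25 rect c [641.3  29.4] size [14.8 13.1] ang 73.2 z [46.8 50.9 53.8]
rackwall px[349 194] 423 rect c [591.2 -62. ] size [219.6  15.8] ang 72.3 z [42.4 49.7 53.8]
rackwall px[352 187] 78 rect c [610.4 -69.2] size [39.4 14.7] ang 71.9 z [41.4 49.3 53.7]
rackwall px[387 197] 22 rect c [ 579.2 -164.5] size [14.3 11.4] ang 84.0 z [41.2 49.9 5
[... 777 characters left out ...]
338.7] size [ 13.7 109.6] ang 2.8 z [ 22.6  79.3 137.2]
rail px[265 323] 1291 rect c [581.6 341.6] size [280.3  17.8] ang 83.4 z [268.4 274.1 278.9]
spanner px[292 288] 610 rect c [567.4 233.2] size [53.9 14.6] ang 83.2 z [ 74.2 164.  243.3]
rackwall px[303 217] 434 rect c [596.  -60.4] size [219.5  36.5] ang 72.5 z [40.8 48.  51.5]
rackwall px[280 241] 66 rect c [633.1  22.5] size [37.9 13.9] ang 71.7 z [41.9 48.  50.7]
plates px[307 190] 270 rect c [ 583.4 -137.8] size [ 32.6 118.1] ang 7.8 z [ 61.1 100.4 136.8]
plates px[289 218] 326 rect c [612.7  -9.2] size [70.5  7.3] ang 72.2 z [ 61.   99.4 137. ]
green px[299 180] 86 rect c [ 615.3 -191.5] size [18.8 32.6] ang 76.4 z [33.6 62.9 71.4]
```

View pics/side_crop.png

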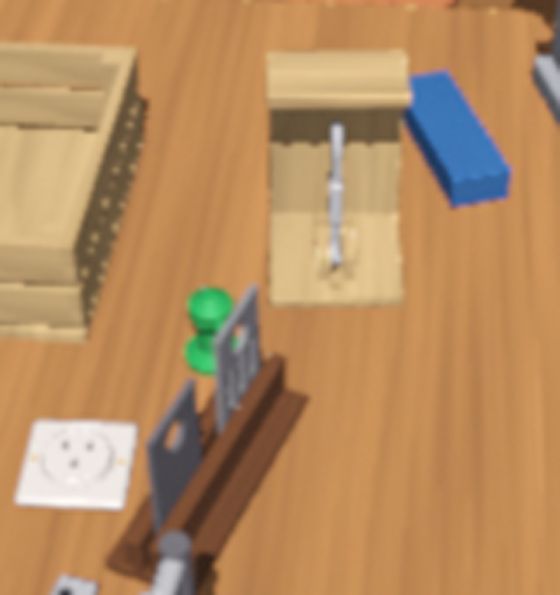

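>>> {"op": "send_rows", "data": {
  "series": [
    [[0.01,0.02,0.03],7,1],
    [[0.03,0.05,0.06],14,1],
    [[0.06,0.085,0.07],21,1],
    [[0.09,0.12,0.07],28,1],
    [[0.117,0.15,0.07],35,1]
  ]
}}

```text
clock: 0.57
tcp_pos: [0.3935, -0.4432, 0.3025]
tcp_rot: [0.001, 0.861, 0.509, 0.0]
wrist_force: [1.1, -1.6, -0.7]
width: 0.0852
grip_force: 0.0
```

>>> {"op": "send_rows", "data": {
  "series": [
    [[0.025,0.03,0],7,1],
    [[0.05,0.06,0],14,1],
    [[0.075,0.09,0],21,1],
    [[0.1,0.12,0],28,1],
    [[0.117,0.151,0],34.8,1]
  ]
}}

```text
clock: 0.98
tcp_pos: [0.5114, -0.2913, 0.301]
tcp_rot: [0.0, 0.668, 0.744, 0.0]
wrist_force: [0.6, -0.8, -0.4]
width: 0.0854
grip_force: 0.0
```

```bash
python3 - <<'E'
from h import *
o=manip.observe(); print(o["clock"],np.round(o["tcp_pos"],4),np.round(o["tcp_rot"],4),np.round(o["qpos"],3))
a=grab("wrist")["pixels"]; b=grab("side")["pixels"]
im=np.zeros((600,800,3),np.uint8); im[:320,:512]=cv2.resize(a,(512,320)); im[320:600,:]=0
c=cv2.resize(b[20:200,230:480],None,fx=1.55,fy=1.55); im[320:320+c.shape[0],:c.shape[1]]=c
cv2.imwrite("pics/w1.png",im)
E
```

```text
0.9833 [ 0.5114 -0.2913  0.301 ] [2.000e-04 6.683e-01 7.439e-01 4.000e-04] [ 0.762  0.334 -0.381  1.661  0.132  1.172  0.455]
```

View pics/w1.png

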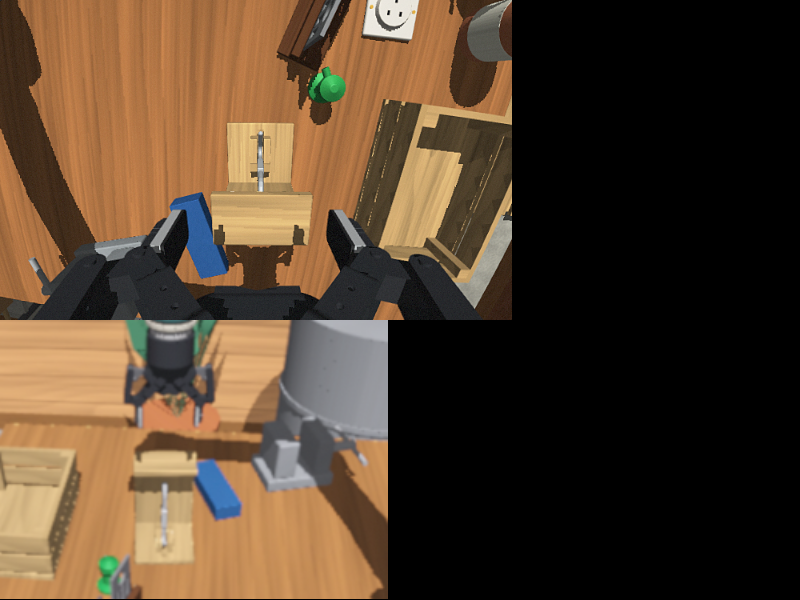

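```bash
python3 - <<'E'
from h import *
f=grab("wrist"); C=cloud(f); X,Y,Z=C[...,0],C[...,1],C[...,2]
o=manip.observe(); print(np.round(o["tcp_pos"],4))
hsv=cv2.cvtColor(f["pixels"],cv2.COLOR_BGR2HSV); S=hsv[...,1]
d=np.array([.099,-.995]); l=np.array([.995,.099]); P0=np.array([.5234,-.337])
s=(X-P0[0])*d[0]+(Y-P0[1])*d[1]; t=(X-P0[0])*l[0]+(Y-P0[1])*l[1]
near=(abs(s)<.09)&(abs(t)<.08)
def r(nm,m):
    if m.sum()<3: print(nm,m.sum());return
    R=cv2.minAreaRect((C[m][:,:2]*1000).astype(np.float32))
    print(nm,m.sum(),"s",np.round(np.percentile(s[m],[0,2,50,98,100])*1000,1),"t",np.round(np.percentile(t[m],[0,2,50,98,100])*1000,1),"z",np.round(np.percentile(Z[m],[2,50,98])*1000,1),np.round(R[2],1))
r("hood",near&(Z>.18)&(Z<.195)); r("base",near&(Z>.008)&(Z<.016)); r("cheeks",near&(Z>.038)&(Z<.045)&(S>60))
r("hook",near&(S<60)&(Z>.02)&(Z<.16))
for a in range(-56,10,6):
    m=near&(S<60)&(Z>.02)&(Z<.16)&(abs(s-a/1000)<.003)
    if m.sum()>3: print(a,m.sum(),np.round([t[m].min()*1000,t[m].mean()*1000,t[m].max()*1000,Z[m].min()*1000,Z[m].max()*1000],1))
E
```

```text
[ 0.5114 -0.2895  0.301 ]
hood 7917 s [-4.9 -4.1 26.3 62.9 66.3] t [-63.1 -60.   -2.9  54.5  57.8] z [182.8 186.6 188. ] 5.3
base 4784 s [-60.8 -59.2  -9.5  51.2  52.8] t [-62.6 -60.3  -6.7  55.4  57.7] z [ 9.8 11.6 13.6] 5.7
cheeks 715 s [-46.1 -38.1  -9.9  52.2  52.7] t [-61.3 -51.5   3.3  47.8  56.7] z [38.8 41.7 44.9] 5.6
hook 469 s [-52.5 -50.1  -4.1  13.4  15.7] t [-7.3 -7.1 -2.3  1.6  2. ] z [ 20.6  86.2 136.4] 4.2
-50 22 [-5.3 -2.5 -0.  48.4 51.8]
-44 17 [-5.2 -2.5  0.2 42.  48.9]
-38 15 [-5.1 -2.4  0.4 35.9 43.7]
-32 16 [-6.4 -2.5  0.6 27.8 36.7]
-26 16 [-6.3 -2.3  0.9 21.6 30.3]
-20 14 [-6.3 -2.7  0.9 20.3 24. ]
-14 7 [-3.3 -1.6 -0.3 20.1 21.3]
-8 101 [-7.3 -2.5  2.  20.3 89.6]
-2 113 [ -7.2  -2.7   1.6  23.1 120.6]
4 85 [ -7.   -2.6   1.7  91.2 132.6]
```

>>> {"op": "send_rows", "data": {
  "series": [
    [[0,0,-0.02],0,1],
    [[0,0,-0.05],0,1],
    [[0,0,-0.08],0,1],
    [[0,0,-0.08],0,1],
    [[0,0,-0.08],0,1]
  ]
}}

```text
clock: 1.55
tcp_pos: [0.5082, -0.2941, 0.22]
tcp_rot: [-0.002, 0.672, 0.741, -0.001]
wrist_force: [1.0, 0.1, 0.9]
width: 0.0853
grip_force: 0.0
```

>>> {"op": "send_rows", "data": {
  "series": [
    [[0.004,0.005,0],0,1],
    [[0.008,0.0105,-0.02],0,1],
    [[0.008,0.0105,-0.05],0,1],
    [[0.008,0.0105,-0.08],0,1],
    [[0.008,0.0105,-0.1],0,1]
  ]
}}

```text
clock: 1.97
tcp_pos: [0.5186, -0.2829, 0.1213]
tcp_rot: [0.001, 0.671, 0.741, 0.0]
wrist_force: [-0.8, -0.2, -0.1]
width: 0.0854
grip_force: 0.0
```

>>> {"op": "send_rows", "data": {
  "series": [
    [[0,0,-0.02],0,1],
    [[0,0,-0.035],0,1],
    [[0,0,-0.04],0,1],
    [[0,0,-0.04],0,1],
    [[0,0,-0.04],0,1]
  ]
}}

```text
clock: 2.38
tcp_pos: [0.5191, -0.2832, 0.0828]
tcp_rot: [0.001, 0.671, 0.742, 0.0]
wrist_force: [-0.7, 0.8, -0.5]
width: 0.0853
grip_force: 0.0
```

```bash
python3 - <<'E'
from h import *
o=manip.observe(); p=o["tcp_pos"]; print(o["clock"],np.round(p,4),np.round(o["wrist_force"],1))
f=grab("side"); C=cloud(f); X,Y,Z=C[...,0],C[...,1],C[...,2]
g=grab("top"); D=cloud(g)
d=np.array([.099,-.995]); l=np.array([.995,.099]); P0=np.array([.5234,-.337])
for nm,Q in(("side",C),("top",D)):
    s=(Q[...,0]-P0[0])*d[0]+(Q[...,1]-P0[1])*d[1]; t=(Q[...,0]-P0[0])*l[0]+(Q[...,1]-P0[1])*l[1]
    for z in np.arange(.06,.4,.03):
        m=(abs(s+.054)<.12)&(abs(t)<.12)&(abs(Q[...,2]-z)<.015)
        if m.sum()>5: print(nm,round(z,2),m.sum(),"s",np.round(np.percentile(s[m],[2,98])*1000),"t",np.round(np.percentile(t[m],[2,98])*1000))
c=cv2.resize(f["pixels"][20:200,250:430],None,fx=3.2,fy=3.2,interpolation=cv2.INTER_CUBIC); cv2.imwrite("pics/s2.png",c)
E
```

```text
2.3833 [ 0.5191 -0.2832  0.0828] [-0.7  0.8 -0.5]
side 0.06 291 s [-157.   54.] t [-41. 118.]
side 0.09 89 s [-66.  54.] t [-59.  56.]
side 0.12 102 s [-68.  54.] t [-57.  55.]
side 0.15 275 s [-73. -41.] t [-69.  69.]
side 0.18 560 s [-75.  58.] t [-65.  67.]
side 0.21 223 s [-93. -45.] t [-64.  64.]
side 0.24 274 s [-94. -58.] t [-34.  39.]
side 0.27 246 s [-94. -59.] t [-34.  36.]
side 0.3 295 s [-93. -59.] t [-35.  36.]
side 0.33 285 s [-93. -66.] t [-33.  38.]
side 0.36 247 s [-107.  -64.] t [-35.  45.]
side 0.39 414 s [-113.  -81.] t [-37.  53.]
top 0.06 205 s [-172.  -48.] t [  1. 119.]
top 0.12 29 s [-66. -46.] t [-52.  57.]
top 0.15 165 s [-71. -46.] t [-70.  72.]
top 0.18 131 s [-71. -43.] t [-68.  72.]
top 0.21 221 s [-91. -43.] t [-64.  69.]
top 0.24 127 s [-92. -66.] t [-33.  33.]
top 0.27 115 s [-92. -70.] t [-31.  32.]
top 0.3 130 s [-92. -79.] t [-24.  30.]
top 0.33 40 s [-91. -80.] t [-5. 43.]
top 0.36 8 s [-105. -101.] t [-16.  -3.]
top 0.39 183 s [-112.  -57.] t [-35.  52.]
```

View pics/s2.png

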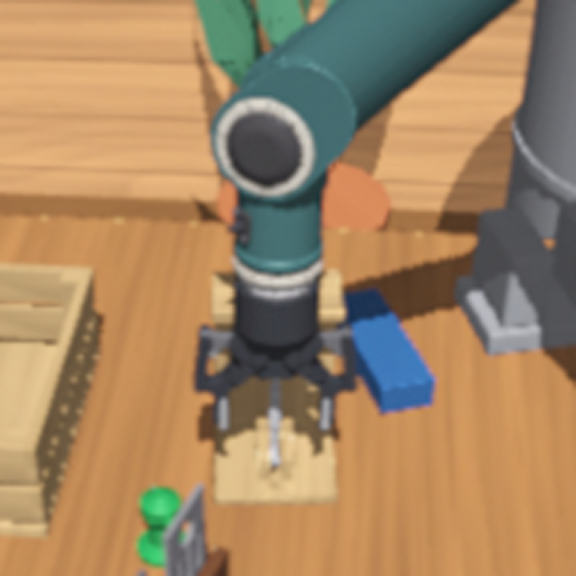

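>>> {"op": "send_rows", "data": {
  "series": [
    [[-0.003,0,-0.01],0,1],
    [[-0.003,0,-0.025],0,1],
    [[-0.003,0,-0.04],0,1],
    [[-0.003,0,-0.055],0,1],
    [[-0.003,0,-0.058],0,1]
  ]
}}

```text
clock: 2.9
tcp_pos: [0.5131, -0.2823, 0.021]
tcp_rot: [-0.002, 0.671, 0.742, -0.001]
wrist_force: [-0.4, 0.3, -0.1]
width: 0.0855
grip_force: 0.0
```

>>> {"op": "send_rows", "data": {
  "series": [
    [[0,0,0],0,0.5],
    [[0,0,0],0,0.3],
    [[0,0,0],0,0.2],
    [[0,0,0],0,0.1],
    [[0,0,0],0,0]
  ]
}}

```text
clock: 3.32
tcp_pos: [0.5152, -0.283, 0.024]
tcp_rot: [0.001, 0.671, 0.742, 0.0]
wrist_force: [-0.4, -0.2, -0.2]
width: 0.0255
grip_force: 0.0
```

>>> {"op": "send_rows", "data": {
  "series": [
    [[0,0,0],0,0],
    [[0,0,0],0,0],
    [[0,0,0],0,0],
    [[0,0,0],0,0],
    [[0,0,0],0,0]
  ]
}}

```text
clock: 3.73
tcp_pos: [0.515, -0.2827, 0.0233]
tcp_rot: [0.0, 0.671, 0.742, 0.0]
wrist_force: [0.3, 0.6, 2.2]
width: 0.0043
grip_force: 58.5
```

>>> {"op": "send_rows", "data": {
  "series": [
    [[0,0,0.001],0,0],
    [[0,0,0.002],0,0],
    [[0,0,0.004],0,0],
    [[0,0,0.006],0,0],
    [[0,0,0.006],0,0]
  ]
}}

```text
clock: 4.15
tcp_pos: [0.5147, -0.2828, 0.0294]
tcp_rot: [0.0, 0.671, 0.742, -0.0]
wrist_force: [-0.4, -0.5, -0.4]
width: 0.0048
grip_force: 58.5
```

```bash
python3 - <<'E'
from h import *
o=manip.observe(); print(np.round(o["tcp_pos"],4),o["width"],o["grip_force"],np.round(o["wrist_force"],2))
f=grab("wrist"); g=grab("side")
c=np.zeros((600,800,3),np.uint8)
c[:300,:600]=cv2.resize(f["pixels"][180:400,100:540],(600,300)); e=cv2.resize(g["pixels"][80:180,270:400],None,fx=3,fy=3,interpolation=cv2.INTER_CUBIC); c[300:600,:390]=e
cv2.imwrite("pics/w3.png",c)
E
```

```text
[ 0.5147 -0.2828  0.0294] 0.0047742889570782845 58.504478931427 [-0.38 -0.48 -0.43]
```

View pics/w3.png

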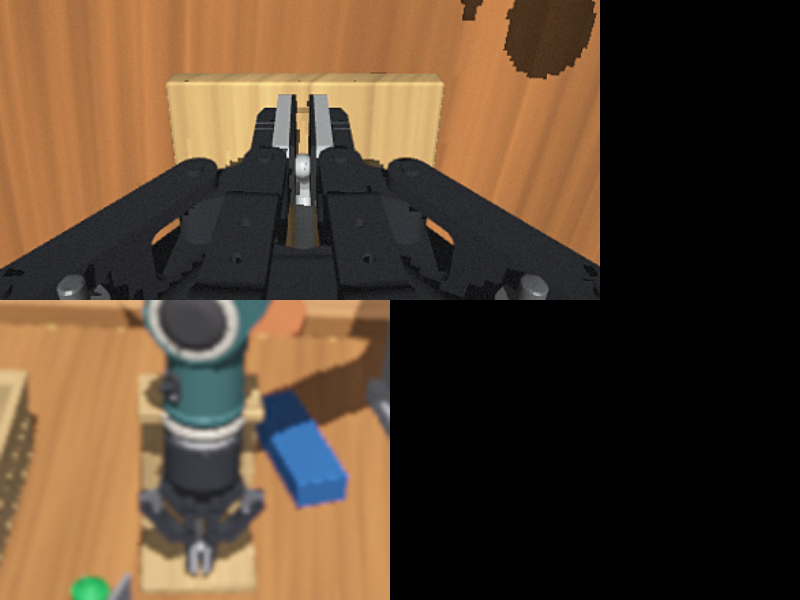

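>>> {"op": "send_rows", "data": {
  "series": [
    [[0,0,0.003],0,0],
    [[0,0,0.006],0,0],
    [[0,0,0.009],0,0],
    [[0,0,0.012],0,0],
    [[0,0,0.014],0,0]
  ]
}}

```text
clock: 4.67
tcp_pos: [0.5149, -0.2829, 0.0437]
tcp_rot: [0.0, 0.671, 0.742, 0.0]
wrist_force: [0.6, 0.6, -0.6]
width: 0.0048
grip_force: 58.5
```

>>> {"op": "send_rows", "data": {
  "series": [
    [[0,0.002,0],0,0],
    [[-0.001,0.01,0],0,0],
    [[-0.002,0.02,0],0,0],
    [[-0.003,0.03,0],0,0],
    [[-0.003,0.03,0],0,0]
  ]
}}

```text
clock: 5.08
tcp_pos: [0.5115, -0.2488, 0.0429]
tcp_rot: [-0.001, 0.669, 0.743, 0.0]
wrist_force: [-0.2, 1.2, -1.0]
width: 0.0047
grip_force: 58.6
```

```bash
python3 - <<'E'
from h import *
o=manip.observe(); print(np.round(o["tcp_pos"],4),o["width"],o["grip_force"],np.round(o["wrist_force"],2),np.round(o["ft_torque"],3))
f=grab("wrist"); g=grab("side")
c=np.zeros((600,800,3),np.uint8)
c[:300,:600]=cv2.resize(f["pixels"][180:400,100:540],(600,300)); e=cv2.resize(g["pixels"][80:180,270:400],None,fx=3,fy=3,interpolation=cv2.INTER_CUBIC); c[300:600,:390]=e
cv2.imwrite("pics/w4.png",c)
C=cloud(f); p=o["tcp_pos"]; S=cv2.cvtColor(f["pixels"],cv2.COLOR_BGR2HSV)[...,1]
d=np.array([.099,-.995]); l=np.array([.995,.099])
s=(C[...,0]-p[0])*d[0]+(C[...,1]-p[1])*d[1]; t=(C[...,0]-p[0])*l[0]+(C[...,1]-p[1])*l[1]
m=(abs(t)<.006)&(s>-.03)&(s<.12)&(C[...,2]>.02)&(C[...,2]<.19)
for a,b,q in zip(s[m],C[...,2][m],S[m]):
    if np.random.rand()<25/m.sum(): print(round(a*1000),round(b*1000),q)
E
```

```text
[ 0.5115 -0.2488  0.0429] 0.004730261772050058 58.56839597225189 [-0.18  1.22 -0.98] [0.027 0.011 0.018]
-11 51 11
-10 51 31
-10 58 4
-10 78 17
-7 80 30
-11 86 15
-11 87 34
3 68 6
5 70 17
-4 89 38
-9 99 27
3 89 62
3 91 51
-16 114 42
51 45 14
50 49 11
-7 111 41
11 94 92
51 53 10
-9 118 36
-11 123 24
-10 125 19
-10 125 30
-11 126 49
-10 126 16
-9 127 14
-10 128 31
```

>>> {"op": "send_rows", "data": {
  "series": [
    [[-0.001,0.01,0],0,0],
    [[-0.0025,0.02,0],0,0],
    [[-0.003,0.026,0],0,0],
    [[-0.003,0.026,0.015],0,0],
    [[-0.003,0.026,0.035],0,0]
  ]
}}

```text
clock: 5.6
tcp_pos: [0.5072, -0.2247, 0.0769]
tcp_rot: [-0.002, 0.67, 0.742, -0.001]
wrist_force: [-0.1, -0.5, -0.7]
width: 0.0053
grip_force: 58.6
```

>>> {"op": "send_rows", "data": {
  "series": [
    [[0,0,0.03],0,0],
    [[0,0,0.06],0,0],
    [[0,0,0.09],0,0],
    [[0,0,0.12],0,0],
    [[0,0,0.15],0,0]
  ]
}}

```text
clock: 6.02
tcp_pos: [0.5083, -0.2258, 0.2295]
tcp_rot: [-0.0, 0.671, 0.742, -0.0]
wrist_force: [-0.3, -0.2, -1.6]
width: 0.0047
grip_force: 58.6
```

>>> {"op": "send_rows", "data": {
  "series": [
    [[0,0.01,0.03],5,0],
    [[0,0.03,0.06],10,0],
    [[-0.01,0.05,0.09],16,0],
    [[-0.02,0.08,0.11],22,0],
    [[-0.03,0.11,0.11],28,0]
  ]
}}

```text
clock: 6.43
tcp_pos: [0.4802, -0.1155, 0.3425]
tcp_rot: [0.004, 0.469, 0.883, 0.001]
wrist_force: [0.9, 0.3, -0.9]
width: 0.0052
grip_force: 58.6
```

```bash
python3 - <<'E'
from h import *
o=manip.observe(); print(o["clock"],np.round(o["tcp_pos"],4),o["width"],o["grip_force"],np.round(o["wrist_force"],2),np.round(o["qpos"],2))
g=grab("side"); t=grab("top"); w=grab("wrist")
c=np.zeros((600,800,3),np.uint8); c[:300,:480]=cv2.resize(g["pixels"],(480,300)); c[300:,:480]=cv2.resize(t["pixels"],(480,300)); c[300:,480:]=cv2.resize(w["pixels"][150:400,187:453],(320,300)); cv2.imwrite("pics/s5.png",c)
E
```

```text
6.4333 [ 0.4802 -0.1155  0.3425] 0.0051550654180407916 58.64076912403107 [ 0.93  0.26 -0.91] [ 0.66  0.14 -0.54  1.81  0.08  1.2   0.69]
```

View pics/s5.png

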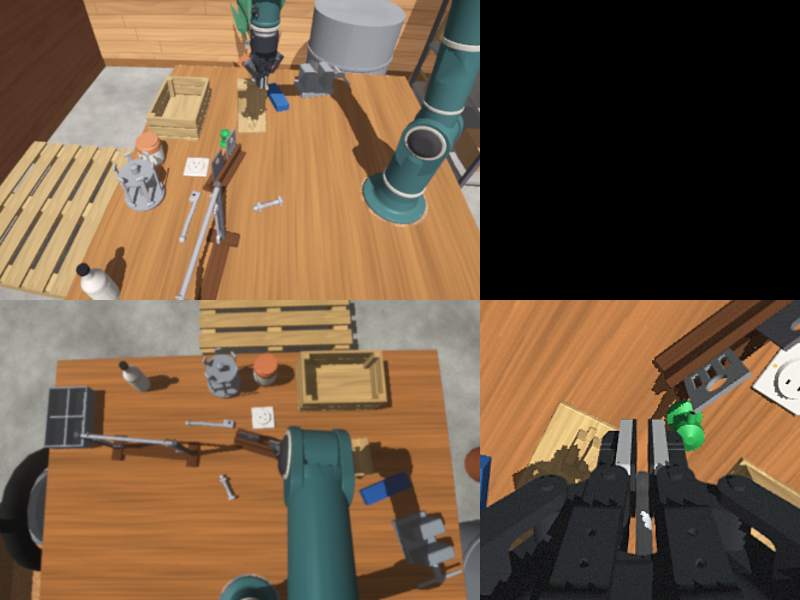

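>>> {"op": "send_rows", "data": {
  "series": [
    [[0,0.035,0],6,0],
    [[0,0.07,0],12,0],
    [[0,0.105,0],18,0],
    [[0,0.14,0],24,0],
    [[0,0.175,0],30,0]
  ]
}}

```text
clock: 7.0
tcp_pos: [0.4784, 0.0589, 0.3376]
tcp_rot: [-0.0, 0.226, 0.974, -0.0]
wrist_force: [0.8, 0.6, -1.2]
width: 0.0045
grip_force: 58.6
```

>>> {"op": "send_rows", "data": {
  "series": [
    [[0,0.035,0],5,0],
    [[0,0.07,0],10,0],
    [[0,0.105,0],15,0],
    [[0,0.14,0],19.8,0],
    [[0,0.175,0],19.8,0]
  ]
}}

```text
clock: 7.42
tcp_pos: [0.4789, 0.2339, 0.3373]
tcp_rot: [-0.0, 0.056, 0.998, -0.0]
wrist_force: [0.4, -0.2, -1.4]
width: 0.005
grip_force: 58.6
```

>>> {"op": "send_rows", "data": {
  "series": [
    [[0.005,0.03,0],0,0],
    [[0.01,0.06,0],0,0],
    [[0.02,0.09,0],0,0],
    [[0.03,0.11,0],0,0],
    [[0.03,0.12,0],0,0]
  ]
}}

```text
clock: 7.83
tcp_pos: [0.5098, 0.3551, 0.3362]
tcp_rot: [-0.001, 0.057, 0.998, 0.0]
wrist_force: [-0.3, -0.5, -1.4]
width: 0.0049
grip_force: 58.7
```

>>> {"op": "send_rows", "data": {
  "series": [
    [[0,0,0],0,0],
    [[0,0,0],0,0],
    [[0,0,0],0,0],
    [[0,0,0],0,0],
    [[0,0,0],0,0]
  ]
}}

```text
clock: 8.25
tcp_pos: [0.5091, 0.3518, 0.3385]
tcp_rot: [0.0, 0.057, 0.998, -0.0]
wrist_force: [-0.1, -0.1, -2.6]
width: 0.0047
grip_force: 58.7
```

```bash
cat >> h.py <<'E'
def grey(n,axis_deg,zlo,zhi,slo=-.05,shi=.2,tw=.02,smax=80):
    "low-saturation points in the frame of the TCP: s along axis_deg, t across, z world"
    f=grab(n); o=manip.observe(); p=o["tcp_pos"]; C=cloud(f)
    a=np.radians(axis_deg); d=np.array([np.cos(a),np.sin(a)]); l=np.array([-d[1],d[0]])
    S=cv2.cvtColor(f["pixels"],cv2.COLOR_BGR2HSV)[...,1]
    s=(C[...,:2]-p[:2])@d; t=(C[...,:2]-p[:2])@l; Z=C[...,2]
    m=(S<smax)&(s>slo)&(s<shi)&(abs(t)<tw)&(Z>zlo)&(Z<zhi)
    return s[m]*1000,t[m]*1000,Z[m]*1000,np.argwhere(m)
E
python3 - <<'E'
from h import *
o=manip.observe(); print(o["clock"],np.round(o["tcp_pos"],4),np.round(o["tcp_rot"],4),np.round(o["qpos"],2))
yaw=np.degrees(2*np.arctan2(o["tcp_rot"][2],o["tcp_rot"][1])); print("toolx",yaw)
for n in("side","top","wrist"):
    s,t,z,_=grey(n,yaw-180,.28,.52,.02,.15,.03)
    print(n,len(s))
    for zz in range(290,520,12):
        m=abs(z-zz)<6
        if m.sum()>2: print(zz,m.sum(),"s",np.round(np.percentile(s[m],[5,50,95])),"t",np.round(np.percentile(t[m],[5,50,95]),1))
C=cloud(load("top"));m=(C[...,1]>.24)&(C[...,1]<.46)&(C[...,2]>.272)&(C[...,2]<.282)&(C[...,0]>.55)&(C[...,0]<.62)
if m.sum()>20: print("rail",m.sum(),np.polyfit(C[m][:,1]-.35,C[m][:,0],1))
E
```

```text
8.25 [0.5091 0.3518 0.3385] [ 5.000e-04  5.730e-02  9.984e-01 -4.000e-04] [-0.07  0.46 -0.83  1.52  0.35  1.32  0.52]
toolx 173.4251452250207
side 837
326 17 s [35. 40. 43.] t [-2.   3.3  4.7]
338 60 s [34. 45. 52.] t [-1.2  2.4  4.7]
350 28 s [49. 51. 56.] t [0.5 3.1 4.3]
362 30 s [47. 52. 61.] t [-1.4  4.3  5.5]
374 62 s [47. 53. 61.] t [-0.2  4.8  5.9]
386 65 s [48. 54. 62.] t [-1.2  4.7  5.5]
398 71 s [49. 54. 64.] t [-1.   4.2  5.3]
410 56 s [50. 55. 64.] t [-2.3  2.6  4.6]
422 57 s [55. 60. 96.] t [0.6 3.2 4.7]
434 72 s [57. 62. 97.] t [0.1 3.7 4.8]
446 168 s [61. 75. 92.] t [-1.6  2.6  4.4]
470 12 s [22. 24. 31.] t [19.  27.8 29.5]
482 28 s [22. 25. 31.] t [20.3 27.  29.8]
494 27 s [22. 26. 30.] t [21.6 26.4 29.9]
506 82 s [21. 26. 32.] t [16.  24.2 29.2]
top 468
326 4 s [40. 42. 46.] t [-3.  -2.5  0.2]
338 51 s [28. 41. 53.] t [-3.2 -1.6  3. ]
350 24 s [21. 40. 58.] t [-3.5 -2.   0.4]
362 10 s [51. 57. 63.] t [-5.9 -5.3 -0.7]
374 24 s [50. 55. 62.] t [-6.7 -5.7 -0.6]
386 26 s [52. 56. 63.] t [-7.1 -5.8  0.6]
398 22 s [53. 58. 64.] t [-7.4 -6.  -4.8]
410 38 s [52. 57. 66.] t [-6.1 -4.   1.4]
422 16 s [57. 59. 72.] t [-5.8 -4.3 -2.3]
434 25 s [58. 62. 98.] t [-5.2 -4.  -1.4]
446 90 s [63. 78. 96.] t [-5.1 -2.8  0.9]
458 14 s [73. 80. 85.] t [-5.3 -2.3  1. ]
470 5 s [28. 31. 34.] t [-27.7 -24.1 -20.3]
482 22 s [26. 31. 36.] t [-29.4 -24.  -13.3]
494 24 s [26. 31. 36.] t [-29.1 -24.7 -10.9]
506 53 s [23. 29. 35.] t [-29.4 -22.8 -12.8]
518 19 s [20. 28. 36.] t [-29.8 -23.7  -9.7]
wrist 652
326 9 s [39. 42. 43.] t [-4.2 -4.2 -3.5]
338 432 s [33. 46. 50.] t [-3.5 -0.6  3. ]
350 211 s [49. 50. 52.] t [-3.6 -0.6  3.3]
rail 387 [0.09470902 0.58349023]
```

>>> {"op": "send_rows", "data": {
  "series": [
    [[-0.002,0,-0.015],0,0],
    [[-0.004,0,-0.045],0,0],
    [[-0.004,0,-0.08],0,0],
    [[-0.004,0,-0.115],0,0],
    [[-0.004,0,-0.14],0,0]
  ]
}}

```text
clock: 8.82
tcp_pos: [0.504, 0.3519, 0.1954]
tcp_rot: [-0.001, 0.057, 0.998, -0.001]
wrist_force: [-0.4, -0.1, -1.6]
width: 0.0049
grip_force: 58.7
```

>>> {"op": "send_rows", "data": {
  "series": [
    [[0,0,-0.01],0,0],
    [[0,0,-0.015],0,0],
    [[0,0,-0.02],0,0],
    [[0,0,-0.024],0,0],
    [[0,0,-0.024],0,0]
  ]
}}

```text
clock: 9.23
tcp_pos: [0.5052, 0.3536, 0.1749]
tcp_rot: [0.001, 0.056, 0.998, 0.0]
wrist_force: [0.3, 0.3, -1.1]
width: 0.0051
grip_force: 58.7
```

```bash
python3 - <<'E'
from h import *
o=manip.observe(); print(o["clock"],np.round(o["tcp_pos"],4),np.round(o["wrist_force"],2))
for n in("side","top"):
    s,t,z,_=grey(n,-6.6,.12,.33,.02,.13,.03)
    print(n,len(s))
    for zz in range(124,330,12):
        m=(abs(z-zz)<6)&(abs(t)<8)
        if m.sum()>2: print(zz,m.sum(),"s",np.round(np.percentile(s[m],[5,50,95])),"t",np.round(np.percentile(t[m],[5,50,95]),1))
E
```

```text
9.2333 [0.5052 0.3536 0.1749] [ 0.35  0.25 -1.1 ]
side 712
160 3 s [40. 42. 45.] t [4.3 5.  5.5]
172 70 s [25. 37. 49.] t [-1.5  3.   5.3]
184 25 s [21. 50. 55.] t [1.1 3.3 5.3]
196 12 s [48. 52. 58.] t [3.6 4.9 5.9]
208 36 s [46. 53. 60.] t [-1.3  5.1  6.2]
220 38 s [48. 52. 61.] t [-2.2  4.7  5.7]
232 38 s [49. 55. 63.] t [-0.6  4.5  5.8]
244 42 s [50. 55. 64.] t [-2.3  2.8  5. ]
256 31 s [55. 59. 97.] t [0.7 3.9 4.9]
268 66 s [56. 72. 98.] t [-0.1  3.7  6.9]
280 109 s [60. 74. 94.] t [-2.4  2.6  4.9]
292 31 s [71. 79. 85.] t [-1.3  1.1  3.8]
top 313
172 29 s [31. 42. 52.] t [-3.7 -1.6  3. ]
184 11 s [23. 29. 55.] t [-3.6 -2.3  0.3]
196 3 s [24. 54. 55.] t [-3.  -2.8 -2.6]
208 17 s [50. 56. 64.] t [-4.9 -4.1  0.5]
220 17 s [51. 55. 66.] t [-5.2 -4.1  1.1]
232 16 s [53. 61. 66.] t [-5.9 -4.9 -2.8]
244 27 s [54. 59. 68.] t [-4.6 -2.6  2.6]
256 9 s [59. 61. 65.] t [-4.5 -2.9 -1.6]
268 14 s [60. 70. 97.] t [-5.5 -3.4 -0.4]
280 41 s [63. 77. 96.] t [-6.3 -2.8  0.9]
292 31 s [72. 79. 89.] t [-4.2 -1.   2.5]
```

>>> {"op": "send_rows", "data": {
  "series": [
    [[0,0,-0.003],0,0],
    [[0,0,-0.006],0,0],
    [[0,0,-0.009],0,0],
    [[0.004,0,-0.013],0,0],
    [[0.007,-0.001,-0.016],0,0]
  ]
}}

```text
clock: 9.75
tcp_pos: [0.5149, 0.3529, 0.1601]
tcp_rot: [0.003, 0.057, 0.998, 0.001]
wrist_force: [4.7, -1.6, 10.5]
width: 0.0051
grip_force: 59.3
```

>>> {"op": "send_rows", "data": {
  "series": [
    [[0.003,0,-0.003],0,0],
    [[0.007,-0.001,-0.006],0,0],
    [[0.007,-0.001,-0.006],0,0],
    [[0.007,-0.001,-0.006],0,0.05],
    [[0.007,-0.001,-0.006],0,0.1]
  ]
}}

```text
clock: 10.17
tcp_pos: [0.5201, 0.3516, 0.1534]
tcp_rot: [0.001, 0.057, 0.998, 0.001]
wrist_force: [-0.7, 0.2, 0.8]
width: 0.0085
grip_force: 0.0
```

>>> {"op": "send_rows", "data": {
  "series": [
    [[0,0,0],0,0.15],
    [[0,0,0],0,0.2],
    [[0,0,0],0,0.3],
    [[0,0,0],0,0.4],
    [[0,0,0],0,0.4]
  ]
}}

```text
clock: 10.58
tcp_pos: [0.5184, 0.3512, 0.1518]
tcp_rot: [-0.0, 0.056, 0.998, -0.0]
wrist_force: [-0.5, -0.0, 0.5]
width: 0.0341
grip_force: 0.0
```

```bash
python3 - <<'E'
from h import *
o=manip.observe(); print(o["clock"],np.round(o["tcp_pos"],4),np.round(o["wrist_force"],2))
for n in("side","top"):
    s,t,z,_=grey(n,-6.6,.12,.33,.0,.13,.03)
    print(n,len(s))
    for zz in range(124,330,12):
        m=(abs(z-zz)<6)&(abs(t)<8)
        if m.sum()>2: print(zz,m.sum(),"s",np.round(np.percentile(s[m],[5,50,95])),"t",np.round(np.percentile(t[m],[5,50,95]),1))
E
```

```text
10.5833 [0.5184 0.3512 0.1518] [-0.49 -0.04  0.53]
side 759
148 3 s [55. 56. 58.] t [-1.4  5.8  6.2]
160 82 s [36. 53. 68.] t [-1.   4.1  6.2]
172 40 s [27. 35. 72.] t [-0.1  4.   6. ]
184 10 s [64. 67. 70.] t [4.  5.  6.3]
196 23 s [55. 61. 69.] t [5.  6.3 7.1]
208 27 s [54. 61. 68.] t [5.1 6.2 6.7]
220 31 s [50. 58. 65.] t [4.6 5.9 6.8]
232 52 s [48. 54. 62.] t [-2.3  3.9  6.2]
244 13 s [47. 51. 55.] t [2.2 4.  5. ]
256 18 s [45. 50. 85.] t [2.5 4.7 5.9]
268 63 s [44. 57. 85.] t [-5.   4.5  6.8]
280 123 s [50. 64. 79.] t [-2.2  3.1  5.8]
top 367
160 34 s [36. 53. 66.] t [-3.  -0.1  3.2]
172 23 s [26. 34. 69.] t [-2.9 -0.4  2.5]
184 6 s [65. 67. 70.] t [-2.6 -1.7 -0.4]
196 9 s [56. 60. 66.] t [-4.4 -3.4 -2.1]
208 13 s [55. 61. 67.] t [-4.5 -3.5 -2.3]
220 12 s [52. 58. 66.] t [-4.1 -3.6 -2.8]
232 28 s [49. 58. 64.] t [-4.3 -2.6  4.1]
244 7 s [50. 55. 57.] t [-3.7 -2.  -0.3]
256 8 s [48. 51. 53.] t [-3.5 -2.3 -1.2]
268 20 s [48. 55. 85.] t [-7.4 -2.3  0.5]
280 64 s [52. 64. 80.] t [-6.2 -1.4  3.8]
```

>>> {"op": "send_rows", "data": {
  "series": [
    [[-0.01,0.001,0],0,0.6],
    [[-0.025,0.002,0],0,0.6],
    [[-0.04,0.004,0.0],0,0.6],
    [[-0.045,0.004,0.03],0,0.6],
    [[-0.045,0.004,0.065],0,0.6]
  ]
}}

```text
clock: 11.1
tcp_pos: [0.4697, 0.3546, 0.2154]
tcp_rot: [-0.003, 0.055, 0.998, -0.002]
wrist_force: [0.8, 1.9, 0.7]
width: 0.051
grip_force: 0.0
```

>>> {"op": "send_rows", "data": {
  "series": [
    [[0,0,0.035],0,0.6],
    [[0,0,0.07],0,0.6],
    [[0,0,0.105],0,0.6],
    [[0,0,0.12],0,0.6],
    [[0,0,0.12],0,0.6]
  ]
}}

```text
clock: 11.52
tcp_pos: [0.4738, 0.3572, 0.3417]
tcp_rot: [0.003, 0.056, 0.998, 0.002]
wrist_force: [0.2, 0.5, 0.3]
width: 0.0509
grip_force: 0.0
```

```bash
cat > hk.py <<'E'
from h import *
def show(c0=(.5835,.35),tw=9,zlo=.09,zhi=.31,ang=-6.6,ns=("side","top","wrist")):
    o=manip.observe(); print(o["clock"],np.round(o["tcp_pos"],4),np.round(o["wrist_force"],2))
    p=np.array(o["tcp_pos"]); a=np.radians(ang); d=np.array([np.cos(a),np.sin(a)]); l=np.array([-d[1],d[0]])
    off=(np.array(c0)-p[:2])@d*1000; toff=(np.array(c0)-p[:2])@l*1000
    print("origin s,t from TCP",round(off,1),round(toff,1))
    for n in ns:
        s,t,z,_=grey(n,ang,zlo,zhi,off/1000-.08,off/1000+.08,.05)
        s=s-off;t=t-toff; print(n,len(s))
        for zz in range(int(zlo*1000),int(zhi*1000),12):
            m=(abs(z-zz)<6)&(abs(t)<tw)
            if m.sum()>2: print(zz,m.sum(),"s",np.round(np.percentile(s[m],[5,50,95])),"t",np.round(np.percentile(t[m],[5,50,95]),1))
E
python3 -c "from hk import *; show()"
```

```text
11.5167 [0.4738 0.3572 0.3417] [0.23 0.5  0.33]
origin s,t from TCP 109.8 5.5
side 874
150 14 s [-11.  -3.   3.] t [-6.  -1.6 -0.7]
162 92 s [-29. -11.   8.] t [-7.2 -3.  -0.8]
174 50 s [-43. -35.  12.] t [-6.3 -2.8 -0.8]
186 10 s [ 1.  7. 11.] t [-2.2 -0.9 -0.2]
198 23 s [-4.  2.  9.] t [-0.6 -0.1  0.7]
210 26 s [-7. -0.  6.] t [-0.8 -0.   0.9]
222 30 s [-11.  -5.   3.] t [-1.  -0.2  0.7]
234 45 s [-14.  -7.  -0.] t [-7.  -1.9  0.1]
246 15 s [-16. -12.  -8.] t [-2.7 -1.5 -0.5]
258 20 s [-20. -16.  24.] t [-3.1 -0.7  0.5]
270 97 s [-18.  -5.  21.] t [-4.1 -0.2  7.2]
282 103 s [-13.   1.  15.] t [-6.3 -2.5  0.5]
top 378
150 5 s [3. 5. 8.] t [-8.  -7.8 -1.6]
162 36 s [-19.  -5.   9.] t [-8.4 -6.  -1.9]
174 22 s [-38. -31. -23.] t [-8.6 -6.2 -1.6]
222 4 s [-8. -0.  2.] t [-8.7 -8.  -4.6]
234 14 s [-10.  -5.  -0.] t [-8.3 -6.9 -1.6]
246 8 s [-10.  -6.  -2.] t [-7.5 -6.9 -4.2]
258 6 s [-14. -13.  -9.] t [-7.7 -7.2 -6. ]
270 34 s [-15.  -2.  23.] t [-8.2 -5.5  7.7]
282 57 s [-10.   2.  18.] t [-7.2 -4.5  5.6]
wrist 2482
150 5 s [-3. -0.  3.] t [-6.7 -1.  -0.9]
162 155 s [-23.  -3.  10.] t [-7.  -4.5 -0.9]
174 102 s [-43. -34.  10.] t [-8.1 -4.7 -1.3]
186 4 s [-2. -1. -1.] t [-7.4 -4.1 -0.8]
198 30 s [-5. -4. -2.] t [-7.9 -3.6  0.2]
210 33 s [-9. -7. -5.] t [-8.8 -3.7  0.5]
222 38 s [-13. -11.  -9.] t [-8.7 -4.7  0.2]
234 88 s [-14. -11.  -6.] t [-8.6 -4.8  0. ]
246 43 s [-17. -15. -12.] t [-7.6 -3.9 -0.3]
258 51 s [-19. -19. -17.] t [-6.6 -3.2 -0.5]
270 271 s [-19.  -8.  -0.] t [-7.4 -0.6  7.9]
282 304 s [-13.  -4.  11.] t [-7.3 -3.3  0.1]
```

>>> {"op": "send_rows", "data": {
  "series": [
    [[0.02,-0.002,0],0,0.6],
    [[0.05,-0.005,0],0,0.6],
    [[0.08,-0.008,0],0,0.6],
    [[0.085,-0.008,-0.02],0,0.6],
    [[0.085,-0.008,-0.03],0,0.6]
  ]
}}

```text
clock: 12.08
tcp_pos: [0.5598, 0.3452, 0.3027]
tcp_rot: [-0.002, 0.058, 0.998, -0.001]
wrist_force: [-0.2, -0.4, -1.8]
width: 0.0512
grip_force: 0.0
```

>>> {"op": "send_rows", "data": {
  "series": [
    [[0,0,0],0,0.6],
    [[0,0,0],0,0.6],
    [[0,0,0],0,0.6],
    [[0,0,0],0,0.6],
    [[0,0,0],0,0.6]
  ]
}}

```text
clock: 12.5
tcp_pos: [0.5583, 0.3478, 0.3083]
tcp_rot: [0.001, 0.056, 0.998, 0.0]
wrist_force: [-0.3, -0.0, 0.5]
width: 0.0514
grip_force: 0.0
```

```bash
python3 -c "
from hk import *; show(ns=('side','wrist'),zlo=.18)
f=load('wrist'); cv2.imwrite('pics/w6.png',f['pixels'][100:400,120:520])"
```

```text
12.5 [0.5583 0.3478 0.3083] [-0.27 -0.03  0.51]
origin s,t from TCP 24.8 5.1
side 304
180 5 s [-1.  3.  5.] t [-1.7 -1.6 -1.4]
192 15 s [-8. -1.  4.] t [-1.4 -0.1  0.5]
204 24 s [-11.  -4.   3.] t [-1.  -0.2  0.4]
216 27 s [-13.  -5.   1.] t [-1.3 -0.3  0.4]
228 44 s [-17. -11.  -3.] t [-6.  -1.1 -0.2]
240 15 s [-14. -10.  -4.] t [-3.8 -2.2 -0.5]
wrist 2559
192 8 s [-10.  -9.  -9.] t [-8.2 -5.4 -2.6]
204 9 s [-11. -11. -11.] t [-8.1 -5.  -1.9]
216 18 s [-15. -14. -13.] t [-8.3 -5.  -1.8]
228 91 s [-17. -16.  -7.] t [-9.  -4.3 -1.2]
240 21 s [-17. -16. -14.] t [-8.9 -5.9 -2.9]
252 31 s [-20. -19. -16.] t [-8.7 -5.2 -2.4]
264 110 s [-21. -20.  -8.] t [-8.5 -4.6  5.2]
276 593 s [-18.  -7.  11.] t [-8.1 -2.   7.8]
288 243 s [-8. -0.  9.] t [-8.4 -5.8 -2.8]
```

View pics/w6.png

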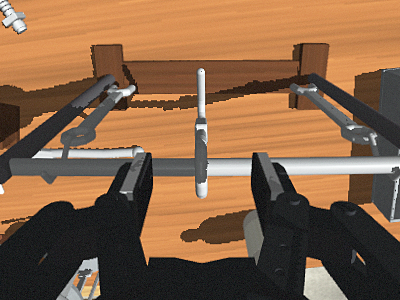

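>>> {"op": "send_rows", "data": {
  "series": [
    [[0.002,0,-0.01],0,0.6],
    [[0.003,0,-0.03],0,0.6],
    [[0.003,0,-0.05],0,0.6],
    [[0.003,0,-0.065],0,0.6],
    [[0.003,0,-0.068],0,0.6]
  ]
}}

```text
clock: 13.02
tcp_pos: [0.5606, 0.3458, 0.2354]
tcp_rot: [-0.002, 0.056, 0.998, -0.002]
wrist_force: [-0.2, 0.1, 0.6]
width: 0.0513
grip_force: 0.0
```

>>> {"op": "send_rows", "data": {
  "series": [
    [[0,0,0],0,0.4],
    [[0,0,0],0,0.3],
    [[0,0,0],0,0.2],
    [[0,0,0],0,0.1],
    [[0,0,0],0,0]
  ]
}}

```text
clock: 13.43
tcp_pos: [0.562, 0.3478, 0.2403]
tcp_rot: [0.001, 0.056, 0.998, 0.001]
wrist_force: [-0.6, 0.4, 1.8]
width: 0.0062
grip_force: 58.3
```

>>> {"op": "send_rows", "data": {
  "series": [
    [[0,0,0],0,0],
    [[0,0,0],0,0],
    [[0,0,0],0,0],
    [[0,0,0],0,0],
    [[0,0,0],0,0]
  ]
}}

```text
clock: 13.85
tcp_pos: [0.562, 0.3478, 0.24]
tcp_rot: [0.001, 0.056, 0.998, 0.001]
wrist_force: [0.8, 0.4, 5.3]
width: 0.0067
grip_force: 58.5
```

```bash
python3 -c "
from hk import *; show(ns=('side','top','wrist'),zlo=.14)
f=load('wrist'); cv2.imwrite('pics/w7.png',f['pixels'][100:400,120:520])"
```

```text
13.85 [0.562  0.3478 0.24  ] [0.77 0.44 5.35]
origin s,t from TCP 21.2 4.6
side 468
152 37 s [-14.  -7.   2.] t [-7.  -1.9 -0.2]
164 65 s [-33. -19.   6.] t [-5.3 -2.6  0.3]
176 40 s [-48. -40.   9.] t [-4.4 -1.8  0.4]
188 3 s [-4.  3.  4.] t [-1.2 -1.1  0.4]
248 21 s [-33. -32. -29.] t [-8.3  4.6  7. ]
260 30 s [-33. -31.  21.] t [-7.5 -0.6  5.4]
272 36 s [-33.  15.  21.] t [-8.  -1.8  7.5]
284 15 s [-35.  10.  14.] t [-5.9 -2.9  8.7]
top 177
152 14 s [-13.  -4.  -1.] t [-8.7 -6.3 -1.8]
164 28 s [-26. -15.   6.] t [-8.5 -6.2 -2.1]
176 22 s [-42. -34. -26.] t [-8.7 -6.1 -1.3]
272 8 s [ 6. 17. 20.] t [-8.7 -8.2 -6.3]
284 16 s [ 4. 10. 17.] t [-8.2 -6.3 -3.8]
wrist 17509
152 117 s [-12.  -6.   0.] t [-8.7 -5.5 -2.2]
164 320 s [-31. -18.   4.] t [-8.6 -5.5 -1.7]
176 193 s [-47. -41. -34.] t [-7.8 -4.2 -1.2]
188 14 s [-7. -6. -6.] t [-8.5 -5.9 -2.5]
200 45 s [-10.  -9.  -7.] t [-8.7 -4.9 -1.6]
212 55 s [-14. -12. -10.] t [-8.6 -5.6 -1.9]
224 70 s [-17. -16. -14.] t [-8.5 -5.6 -2.1]
236 146 s [-16. -14. -12.] t [-8.4 -5.1 -2.2]
248 336 s [-33. -29. -16.] t [-8.6 -1.3  7.5]
260 488 s [-33. -29. -19.] t [-8.2 -0.4  8.1]
272 1113 s [-33. -19.  -6.] t [-8.7 -2.1  4.7]
284 1171 s [-35. -13.  -1.] t [-8.5 -2.2  7.5]
296 484 s [-34. -34. -14.] t [0.1 3.6 8.5]
308 414 s [-39. -38. -29.] t [0.4 3.5 8.4]
```

>>> {"op": "send_rows", "data": {
  "series": [
    [[0,0,0.004],0,0],
    [[0,0,0.012],0,0],
    [[0,0,0.022],0,0],
    [[0,0,0.032],0,0],
    [[0,0,0.038],0,0]
  ]
}}

```text
clock: 14.42
tcp_pos: [0.5615, 0.3459, 0.272]
tcp_rot: [-0.002, 0.056, 0.998, -0.001]
wrist_force: [12.6, 10.8, -52.7]
width: 0.0063
grip_force: 57.8
```

>>> {"op": "send_rows", "data": {
  "series": [
    [[-0.01,0.001,0],0,0],
    [[-0.025,0.003,0],0,0],
    [[-0.045,0.005,0],0,0],
    [[-0.065,0.007,0],0,0],
    [[-0.075,0.008,0],0,0]
  ]
}}

```text
clock: 14.83
tcp_pos: [0.4841, 0.3563, 0.2783]
tcp_rot: [0.0, 0.055, 0.998, 0.0]
wrist_force: [0.0, 1.2, -0.9]
width: 0.0063
grip_force: 63.9
```

```bash
cat >> hk.py <<'E'
def tool(zlo,zhi,ang,ns=("side","top","wrist"),lo=-60,hi=70,step=8,tw=9):
    "grey profile in TCP frame, z relative to TCP (mm)"
    for n in ns:
        z0=manip.observe()["tcp_pos"][2]
        s,t,z,_=grey(n,ang,z0+zlo/1000,z0+zhi/1000,lo/1000,hi/1000,.012); z=z-z0*1000; print(n,len(s))
        for zz in range(zlo,zhi,step):
            m=(abs(z-zz)<step/2)&(abs(t)<tw)
            if m.sum()>2: print(zz,m.sum(),"s",np.round(np.percentile(s[m],[3,50,97])),"t",np.round(np.percentile(t[m],[5,50,95]),1))
E
python3 -c "
from hk import *; o=manip.observe(); print(o['tcp_pos'],o['wrist_force'],o['width']); tool(-110,60,-6.6)"
```

```text
[0.48409992 0.35633359 0.27832633] [ 0.03088911  1.16917746 -0.87236808] 0.006265572550272916
side 313
-86 52 s [ 3. 14. 23.] t [-2.3  2.9  5.2]
-78 52 s [-10.   0.  27.] t [-1.1  2.4  5.2]
-70 55 s [-25. -15.  29.] t [-0.8  3.2  5.5]
-62 21 s [-27. -19.  29.] t [-0.1  2.5  4. ]
-54 4 s [23. 24. 26.] t [2.2 3.5 3.9]
-46 16 s [16. 21. 27.] t [4.3 5.1 5.8]
-38 4 s [15. 19. 24.] t [5.5 5.7 6.1]
18 11 s [ 4. 40. 45.] t [1.  2.7 5.9]
26 14 s [ 8. 41. 44.] t [-0.2  3.   5.1]
34 27 s [27. 37. 41.] t [-0.6  2.5  3.9]
42 46 s [21. 27. 35.] t [-3.4  1.   3.9]
top 169
-86 14 s [ 3. 13. 22.] t [-2.9 -0.8  3.9]
-78 25 s [-5.  5. 24.] t [-2.8 -0.3  3.6]
-70 25 s [-25. -12.  24.] t [-3.2 -0.1  3.3]
-62 10 s [-27. -22.  25.] t [-3.8 -0.6  2.6]
-54 3 s [23. 25. 25.] t [-3.  -2.8 -2.7]
-46 3 s [20. 22. 26.] t [-4.2 -3.9 -3.6]
-38 5 s [20. 24. 26.] t [-4.9 -4.5 -4.2]
-30 7 s [19. 23. 26.] t [-4.6 -4.1 -3.5]
-22 3 s [18. 20. 22.] t [-4.3 -4.1 -3.6]
-14 7 s [18. 21. 22.] t [-4.7 -3.2 -0.1]
-6 11 s [16. 18. 20.] t [-4.2  0.   3.4]
26 10 s [-3. 42. 44.] t [-8.9 -3.2  0. ]
34 13 s [35. 38. 41.] t [-3.7 -1.9  2.2]
42 32 s [19. 27. 34.] t [-3.5 -1.3  2.1]
wrist 5662
-86 144 s [ 4. 12. 19.] t [-3.6  0.   3.7]
-78 221 s [-9.  3. 23.] t [-2.8  0.4  4. ]
-70 163 s [-29. -15.  21.] t [-2.7  0.4  3.9]
-62 112 s [-30. -26. -21.] t [-2.7  0.5  3.6]
-46 36 s [10. 11. 12.] t [-3.8 -0.1  3.7]
-38 25 s [ 8.  9. 10.] t [-3.5  0.3  3.5]
-30 39 s [6. 7. 8.] t [-3.5 -0.4  2.8]
-22 43 s [4. 5. 6.] t [-3.3  0.2  3.2]
-14 66 s [2. 3. 5.] t [-3.3  0.1  3. ]
-6 114 s [2. 5. 7.] t [-3.2 -0.4  3. ]
2 117 s [-14.   2.   5.] t [-7.5  0.1  8. ]
10 290 s [-14. -13.   2.] t [-8.  -0.4  8.1]
18 322 s [-14. -13.   1.] t [-8.1  0.   8. ]
26 444 s [-14. -13.   1.] t [-7.9 -0.   8. ]
34 1078 s [-14.  -2.   8.] t [-7.  0.  7.]
42 877 s [-15.  10.  20.] t [-7.   0.   7.4]
50 499 s [-15. -13.   6.] t [-8.2  5.   8.2]
58 234 s [-15. -14.   5.] t [-8.6  5.3  8.5]
```

>>> {"op": "send_rows", "data": {
  "series": [
    [[0,-0.02,0.01],0,0],
    [[0,-0.05,0.02],0,0],
    [[0,-0.085,0.025],0,0],
    [[0,-0.12,0.025],0,0],
    [[0,-0.155,0.025],0,0]
  ]
}}

```text
clock: 15.4
tcp_pos: [0.4882, 0.1982, 0.3028]
tcp_rot: [0.001, 0.057, 0.998, 0.0]
wrist_force: [0.7, -1.0, -0.7]
width: 0.0063
grip_force: 63.9
```

>>> {"op": "send_rows", "data": {
  "series": [
    [[0,-0.035,0],0,0],
    [[0.01,-0.07,0],-2,0],
    [[0.03,-0.1,0],-5,0],
    [[0.05,-0.13,0],-8,0],
    [[0.07,-0.16,0],-11,0]
  ]
}}

```text
clock: 15.82
tcp_pos: [0.5586, 0.0369, 0.3029]
tcp_rot: [0.001, 0.154, 0.988, -0.0]
wrist_force: [1.0, 0.5, -1.5]
width: 0.0064
grip_force: 63.9
```

>>> {"op": "send_rows", "data": {
  "series": [
    [[0.02,-0.035,0],0,0],
    [[0.04,-0.07,0],0,0],
    [[0.06,-0.11,0],0,0],
    [[0.078,-0.145,0],0,0],
    [[0.085,-0.175,0],0,0]
  ]
}}

```text
clock: 16.23
tcp_pos: [0.6439, -0.1403, 0.3016]
tcp_rot: [0.001, 0.154, 0.988, -0.0]
wrist_force: [0.2, 0.4, -1.7]
width: 0.0064
grip_force: 63.8
```

>>> {"op": "send_rows", "data": {
  "series": [
    [[0,0,0],0,0],
    [[0,0,0],0,0],
    [[0,0,0],0,0],
    [[0,0,0],0,0],
    [[0,0,0],0,0]
  ]
}}

```text
clock: 16.65
tcp_pos: [0.6418, -0.1333, 0.3026]
tcp_rot: [0.0, 0.151, 0.989, 0.0]
wrist_force: [-0.8, 0.7, -0.3]
width: 0.0061
grip_force: 63.9
```

```bash
python3 - <<'E'
from hk import *
o=manip.observe(); p=np.array(o["tcp_pos"]); yaw=np.degrees(2*np.arctan2(o["tcp_rot"][2],o["tcp_rot"][1]))-180
print(o["clock"],p.round(4),"hookx",yaw,o["width"],np.round(o["wrist_force"],1))
tool(-110,-30,yaw,("wrist",))
a=np.radians(-17.6); d=np.array([np.cos(a),np.sin(a)]); l=np.array([-d[1],d[0]])
for n in("wrist","side","top"):
    f=load(n) if n=="wrist" else grab(n); C=cloud(f); S=cv2.cvtColor(f["pixels"],cv2.COLOR_BGR2HSV)[...,1]
    m=(S<110)&(C[...,2]>.056)&(C[...,2]<.145)&(np.hypot(C[...,0]-.583,C[...,1]+.118)<.05)
    if m.sum()<20: print(n,m.sum()); continue
    Q=C[m]; s=(Q[:,:2]-p[:2])@d*1000; t=(Q[:,:2]-p[:2])@l*1000
    R=cv2.minAreaRect((Q[:,:2]*1000).astype(np.float32))
    print(n,m.sum(),"s",np.percentile(s,[2,50,98]).round(1),"t",np.percentile(t,[1,50,99]).round(1),"z",np.percentile(Q[:,2],[2,99]).round(3),np.round(R[1],1),round(R[2],1))
    top=Q[:,2]>.13
    if top.sum()>5: print("  top edge s",np.percentile(s[top],[2,50,98]).round(1),"t",np.percentile(t[top],[2,50,98]).round(1))
cv2.imwrite("pics/w8.png",load("wrist")["pixels"])
E
```

```text
16.65 [ 0.6418 -0.1333  0.3026] hookx -17.338695529284877 0.0061409145944573236 [-0.8  0.7 -0.3]
wrist 714
-86 138 s [ 7. 14. 20.] t [-4.2 -0.1  3.1]
-78 215 s [-7.  5. 24.] t [-3.3 -0.1  3.1]
-70 173 s [-27. -14.  23.] t [-3.1 -0.2  3.5]
-62 104 s [-28. -25. -20.] t [-2.4  0.5  3.3]
-46 34 s [12. 12. 13.] t [-4.3 -0.6  2.7]
-38 29 s [10. 11. 11.] t [-4.2 -0.3  3. ]
wrist 510 s [-65.3 -64.3 -61.3] t [-37.7  -3.8  31.6] z [0.057 0.138] [69.9  5. ] 72.5
  top edge s [-65.3 -63.3 -61.3] t [-36.8  -3.4  31. ]
side 287 s [-68.3 -66.8 -62.3] t [-34.7   3.9  34.6] z [0.057 0.138] [73.2  8. ] 73.0
  top edge s [-68.3 -65.9 -62.3] t [-33.8   1.   33.1]
top 180 s [-62.8 -61.9 -57.7] t [-37.2  -3.6  31.9] z [0.058 0.14 ] [69.6  5.7] 72.9
  top edge s [-62.9 -60.5 -57.4] t [-36.3  -3.8  31.1]
```

>>> {"op": "send_rows", "data": {
  "series": [
    [[-0.001,-0.003,-0.02],0,0],
    [[-0.001,-0.003,-0.05],0,0],
    [[-0.001,-0.003,-0.08],0,0],
    [[-0.001,-0.003,-0.11],0,0],
    [[-0.001,-0.003,-0.126],0,0]
  ]
}}

```text
clock: 17.22
tcp_pos: [0.6388, -0.1375, 0.1726]
tcp_rot: [-0.002, 0.151, 0.988, -0.0]
wrist_force: [-0.6, -0.2, -2.0]
width: 0.0061
grip_force: 63.9
```

>>> {"op": "send_rows", "data": {
  "series": [
    [[-0.003,0.001,0],0,0],
    [[-0.006,0.002,0],0,0],
    [[-0.01,0.003,0],0,0],
    [[-0.014,0.0045,0],0,0],
    [[-0.014,0.0045,0],0,0]
  ]
}}

```text
clock: 17.63
tcp_pos: [0.6267, -0.1328, 0.178]
tcp_rot: [0.001, 0.151, 0.988, -0.0]
wrist_force: [1.1, -0.5, -0.8]
width: 0.0063
grip_force: 63.9
```

```bash
cat > pl.py <<'E'
from hk import *
o=manip.observe(); p=np.array(o["tcp_pos"]); yaw=np.degrees(2*np.arctan2(o["tcp_rot"][2],o["tcp_rot"][1]))-180
print(o["clock"],p.round(4),"hookx",yaw.round(2),np.round(o["wrist_force"],1))
a=np.radians(yaw); d=np.array([np.cos(a),np.sin(a)]); l=np.array([-d[1],d[0]])
f=grab("wrist"); C=cloud(f); S=cv2.cvtColor(f["pixels"],cv2.COLOR_BGR2HSV)[...,1]
s=(C[...,:2]-p[:2])@d*1000; t=(C[...,:2]-p[:2])@l*1000; z=(C[...,2])*1000
m=(S<110)&(z>56)&(z<145)&(np.hypot(C[...,0]-.583,C[...,1]+.118)<.05)&(abs(t)>8)
print("plate s",np.percentile(s[m],[2,50,98]).round(1),"t",np.percentile(t[m],[1,99]).round(1),"z",np.percentile(z[m],[98]).round())
# hole: pixels of top band of the plate: report t-range at hole height where no plate points
h=m|((S<110)&(z>56)&(z<145)&(np.hypot(C[...,0]-.583,C[...,1]+.118)<.05))
for zz in range(92,136,6):
    q=h&(abs(z-zz)<3); 
    if q.sum()>3: print(zz,"t",np.unique((t[q]/3).round()*3).astype(int), "s",np.percentile(s[q],[2,98]).round())
q=(S<90)&(abs(t)<6)&(s>-40)&(s<40)&(z>p[2]*1000-95)&(z<p[2]*1000-50)
for zz in range(-92,-50,8):
    r=q&(abs(z-p[2]*1000-zz)<4)
    if r.sum()>2: print("hook",zz,np.percentile(s[r],[3,50,97]).round())
E
python3 pl.py; python3 -c "
from h import *; f=load('wrist'); cv2.imwrite('pics/w9.png',f['pixels'][:,:])"
```

```text
17.6333 [ 0.6267 -0.1328  0.178 ] hookx -17.43 [ 1.1 -0.5 -0.8]
plate s [-51.5 -51.2 -46.6] t [-33.3  35.9] z [138.]
92 t [-33 -30 -27 -24 -21 -18 -15 -12  -9  -6  -3   0   3   6   9  12  15  18
  21  24  27  30  33  36] s [-52. -51.]
98 t [-33 -30 -27 -24 -21 -18 -15 -12  -9  -6  -3   0   3   6   9  12  15  18
  21  24  27  30  33  36] s [-51.   3.]
104 t [-33 -30 -27 -24 -21 -18 -15 -12  -9  -6  -3   0   3   6   9  12  15  18
  21  24  27  30  33  36] s [-52.  -2.]
110 t [-33 -30 -27 -24 -21 -18 -15 -12  -3   0   3  12  15  18  21  24  27  30
  33  36] s [-51. -11.]
116 t [-33 -30 -27 -24 -21 -18 -15 -12  -3   0   3  15  18  21  24  27  30  33
  36] s [-51. -20.]
122 t [-33 -30 -27 -24 -21 -18 -15 -12  -9  -6   9  12  15  18  21  24  27  30
  33  36] s [-52. -51.]
128 t [-33 -30 -27 -24 -21 -18 -15 -12  -9  -6  -3   0   3   6   9  12  15  18
  21  24  27  30  33  36] s [-52. -51.]
134 t [-33 -30 -27 -24 -21 -18 -15 -12  -9  -6  -3   0   3   6   9  12  15  18
  21  24  27  30  33  36] s [-51. -47.]
hook -84 [ 3. 15. 22.]
hook -76 [-10.   0.  25.]
hook -68 [-28. -18.  22.]
hook -60 [-27. -25. -22.]
```

View pics/w9.png

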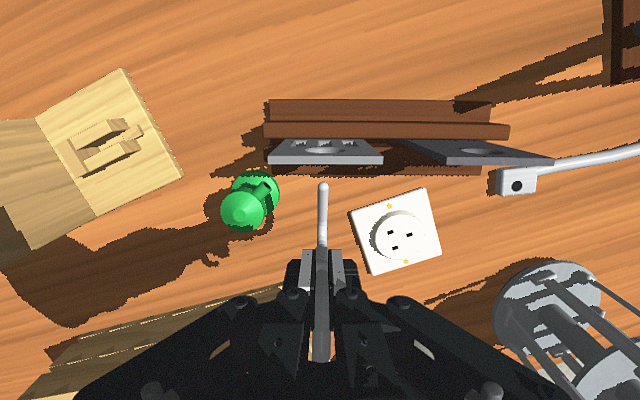

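>>> {"op": "send_rows", "data": {
  "series": [
    [[-0.005,0.002,0],0,0],
    [[-0.01,0.004,0],0,0],
    [[-0.015,0.006,0],0,0],
    [[-0.02,0.0075,0],0,0],
    [[-0.022,0.008,0],0,0]
  ]
}}

```text
clock: 18.1
tcp_pos: [0.6037, -0.1248, 0.1761]
tcp_rot: [-0.0, 0.152, 0.988, -0.0]
wrist_force: [-0.5, -0.1, -2.3]
width: 0.0064
grip_force: 63.9
```

```bash
python3 pl.py
```

```text
18.1 [ 0.6037 -0.1248  0.1761] hookx -17.44 [-0.5 -0.1 -2.3]
plate s [-27.2 -26.8 -22.4] t [-33.9  35.2] z [138.]
92 t [-36 -33 -30 -27 -24 -21 -18 -15 -12  -9  -6  -3   0   3   6   9  12  15
  18  21  24  27  30  33  36] s [-27.  20.]
98 t [-33 -30 -27 -24 -21 -18 -15 -12  -9  -6  -3   0   3   6   9  12  15  18
  21  24  27  30  33  36] s [-27.  24.]
104 t [-33 -30 -27 -24 -21 -18 -15 -12  -9  -6  -3   0   3   6   9  12  15  18
  21  24  27  30  33  36] s [-27.  24.]
110 t [-33 -30 -27 -24 -21 -18 -15 -12  -3   0   3  12  15  18  21  24  27  30
  33  36] s [-29. -23.]
116 t [-33 -30 -27 -24 -21 -18 -15 -12  -3   0   3  12  15  18  21  24  27  30
  33  36] s [-27. -24.]
122 t [-33 -30 -27 -24 -21 -18 -15 -12  -9  -6   6   9  12  15  18  21  24  27
  30  33  36] s [-27. -27.]
128 t [-36 -33 -30 -27 -24 -21 -18 -15 -12  -9  -6  -3   0   3   6   9  12  15
  18  21  24  27  30  33  36] s [-27.  13.]
134 t [-33 -30 -27 -24 -21 -18 -15 -12  -9  -6  -3   0   3   6   9  12  15  18
  21  24  27  30  33  36] s [-27.  11.]
hook -92 [-27. -27. -26.]
hook -84 [-27.  13.  22.]
hook -76 [-27.  -4.  24.]
hook -68 [-29. -25.  23.]
hook -60 [-27. -25. -23.]
hook -52 [-27. -27.  11.]
```

>>> {"op": "send_rows", "data": {
  "series": [
    [[-0.003,0.001,0.002],0,0],
    [[-0.006,0.002,0.004],0,0],
    [[-0.01,0.003,0.006],0,0],
    [[-0.014,0.0045,0.009],0,0],
    [[-0.016,0.005,0.01],0,0]
  ]
}}

```text
clock: 18.57
tcp_pos: [0.5884, -0.1199, 0.1867]
tcp_rot: [0.0, 0.152, 0.988, -0.0]
wrist_force: [0.2, -0.2, -0.3]
width: 0.0065
grip_force: 63.9
```

>>> {"op": "send_rows", "data": {
  "series": [
    [[-0.003,0.001,0.002],0,0],
    [[-0.006,0.002,0.004],0,0],
    [[-0.01,0.003,0.006],0,0],
    [[-0.013,0.004,0.008],0,0],
    [[-0.014,0.0045,0.009],0,0]
  ]
}}

```text
clock: 18.98
tcp_pos: [0.5742, -0.1156, 0.1955]
tcp_rot: [0.0, 0.152, 0.988, -0.0]
wrist_force: [-0.3, 0.7, -0.9]
width: 0.0064
grip_force: 63.9
```

```bash
python3 pl.py | grep -v " t "; python3 pl.py | grep plate
```

```text
18.9833 [ 0.5742 -0.1156  0.1955] hookx -17.45 [-0.3  0.7 -0.9]
  36] s [4. 5.]
  30  33  36] s [4. 9.]
  30  33  36] s [4. 9.]
  33  36] s [4. 9.]
  36] s [-3. 24.]
  21  24  27  30  33  36] s [-12.  24.]
  21  24  27  30  33  36] s [-28.   4.]
  21  24  27  30  33  36] s [-26.   9.]
hook -92 [4. 6. 7.]
hook -84 [-1.  8. 22.]
hook -76 [-10.  -0.  24.]
hook -68 [-28. -17.  16.]
hook -60 [-27.   4.   9.]
plate s [3.4 3.9 8.7] t [-33.9  35.2] z [138.]
```

>>> {"op": "send_rows", "data": {
  "series": [
    [[-0.001,0,0.003],0,0],
    [[-0.003,0.001,0.006],0,0],
    [[-0.004,0.001,0.009],0,0],
    [[-0.004,0.001,0.012],0,0],
    [[-0.004,0.001,0.015],0,0]
  ]
}}

```text
clock: 19.5
tcp_pos: [0.5706, -0.1148, 0.2104]
tcp_rot: [-0.0, 0.152, 0.988, -0.0]
wrist_force: [0.2, -0.6, -2.2]
width: 0.0065
grip_force: 63.9
```

>>> {"op": "send_rows", "data": {
  "series": [
    [[0,0,0.004],0,0],
    [[0,0,0.008],0,0],
    [[0,0,0.012],0,0],
    [[0,0,0.016],0,0],
    [[0,0,0.02],0,0]
  ]
}}

```text
clock: 19.92
tcp_pos: [0.5707, -0.1147, 0.2306]
tcp_rot: [0.0, 0.152, 0.988, 0.0]
wrist_force: [0.1, 0.7, -2.3]
width: 0.0069
grip_force: 63.8
```

>>> {"op": "send_rows", "data": {
  "series": [
    [[0,0,0.006],0,0],
    [[0,0,0.014],0,0],
    [[0,0,0.022],0,0],
    [[0,0,0.03],0,0],
    [[0,0,0.036],0,0]
  ]
}}

```text
clock: 20.33
tcp_pos: [0.5711, -0.1147, 0.2675]
tcp_rot: [0.001, 0.152, 0.988, -0.0]
wrist_force: [0.5, 0.3, -2.3]
width: 0.0065
grip_force: 63.8
```

```bash
cat > pl2.py <<'E'
from hk import *
o=manip.observe(); p=np.array(o["tcp_pos"]); yaw=np.degrees(2*np.arctan2(o["tcp_rot"][2],o["tcp_rot"][1]))-180
print(o["clock"],p.round(4),"hookx",yaw.round(2),np.round(o["wrist_force"],1),o["width"])
a=np.radians(yaw); d=np.array([np.cos(a),np.sin(a)]); l=np.array([-d[1],d[0]])
for n in("wrist","side"):
    f=grab(n); C=cloud(f); S=cv2.cvtColor(f["pixels"],cv2.COLOR_BGR2HSV)[...,1]
    s=(C[...,:2]-p[:2])@d*1000; t=(C[...,:2]-p[:2])@l*1000; z=(C[...,2]-p[2])*1000
    print(n)
    for zz in range(-215,60,15):
        r=(S<110)&(abs(t)<48)&(s>-45)&(s<60)&(abs(z-zz)<7)
        if r.sum()>4: print(zz,r.sum(),"s",np.percentile(s[r],[3,50,97]).round(),"t",np.percentile(t[r],[2,50,98]).round())
E
python3 pl2.py
```

```text
20.3333 [ 0.5711 -0.1147  0.2675] hookx -17.46 [ 0.5  0.3 -2.3] 0.0064784720061129755
wrist
-215 10 s [13. 16. 23.] t [-48. -43.  47.]
-200 18 s [1. 1. 2.] t [-28.  24.  33.]
-185 208 s [2. 2. 3.] t [-35.  -4.  33.]
-170 228 s [2. 3. 4.] t [-35.  -6.  33.]
-155 323 s [3. 4. 8.] t [-34.  -7.  33.]
-140 224 s [4. 5. 6.] t [-34.  -6.  34.]
-125 271 s [5. 6. 7.] t [-34.  -5.  34.]
-110 443 s [ 6.  6. 11.] t [-33.   5.  34.]
-95 382 s [6. 7. 9.] t [-33.  12.  34.]
-80 877 s [-5.  8. 23.] t [-32.  -0.  34.]
-65 859 s [-27.  10.  13.] t [-32.   0.  34.]
-50 27 s [12. 13. 14.] t [-5. -0.  3.]
-35 60 s [ 8. 10. 11.] t [-4. -1.  3.]
-20 72 s [4. 6. 8.] t [-4. -1.  3.]
-5 181 s [4. 6. 8.] t [-4. -1.  2.]
10 770 s [-12.  -8.   4.] t [-16.  -1.  15.]
25 1275 s [-12.  -7.   3.] t [-17.  -1.  15.]
40 2645 s [-14.  -7.  20.] t [-25.  -1.  22.]
55 7550 s [-13. -11.   8.] t [-40.   5.  38.]
side
-215 9 s [ 5. 16. 23.] t [-35.  12.  18.]
-200 9 s [-0.  0.  1.] t [-25.  13.  32.]
-185 52 s [-1.  1.  4.] t [-30.   4.  35.]
-170 57 s [-0.  2.  4.] t [-31.   8.  36.]
-155 62 s [1. 3. 7.] t [-26.   2.  35.]
-140 49 s [2. 4. 8.] t [-32.  10.  36.]
-125 52 s [2. 5. 9.] t [-30.   3.  37.]
-110 60 s [ 4.  6. 10.] t [-27.   7.  37.]
-95 39 s [ 5.  7. 11.] t [-33.  23.  38.]
-80 100 s [-10.   7.  25.] t [-30.   4.  36.]
-65 67 s [-27.  10.  26.] t [-31.   3.  36.]
-50 17 s [11. 20. 28.] t [2. 5. 7.]
-35 30 s [ 8. 16. 25.] t [-2.  4.  7.]
-20 30 s [ 5. 11. 21.] t [0. 5. 7.]
-5 22 s [-5.  9. 17.] t [ 1.  5. 10.]
10 48 s [-13.  -8.   7.] t [-8. 11. 18.]
25 78 s [-12.  -6.  41.] t [-9. 10. 18.]
40 32 s [-14. -11.   8.] t [-13.  -4.  18.]
55 77 s [-14. -11.   3.] t [-36.  17.  42.]
```

>>> {"op": "send_rows", "data": {
  "series": [
    [[-0.003,0.001,0.01],0,0],
    [[-0.012,0.004,0.02],0,0],
    [[-0.027,0.009,0.03],0,0],
    [[-0.045,0.014,0.038],0,0],
    [[-0.062,0.02,0.042],0,0]
  ]
}}

```text
clock: 20.85
tcp_pos: [0.5081, -0.0944, 0.3092]
tcp_rot: [0.0, 0.152, 0.988, 0.0]
wrist_force: [0.1, -0.1, -2.3]
width: 0.0064
grip_force: 63.8
```

>>> {"op": "send_rows", "data": {
  "series": [
    [[-0.014,0.01,0],0,0],
    [[-0.024,0.025,0],1,0],
    [[-0.03,0.045,0],2,0],
    [[-0.033,0.07,0],3,0],
    [[-0.034,0.1,0],4,0]
  ]
}}

```text
clock: 21.27
tcp_pos: [0.474, 0.0058, 0.3084]
tcp_rot: [0.0, 0.118, 0.993, -0.001]
wrist_force: [-0.1, 0.2, -2.4]
width: 0.0068
grip_force: 63.8
```

>>> {"op": "send_rows", "data": {
  "series": [
    [[0,0.03,0],1,0],
    [[0,0.06,0],2,0],
    [[0,0.09,0],4,0],
    [[0,0.12,0],6,0],
    [[0,0.15,0],7,0]
  ]
}}

```text
clock: 21.68
tcp_pos: [0.4741, 0.1577, 0.3085]
tcp_rot: [0.0, 0.055, 0.998, 0.0]
wrist_force: [1.5, 0.4, -2.1]
width: 0.0063
grip_force: 63.8
```

>>> {"op": "send_rows", "data": {
  "series": [
    [[0,0.03,0],0,0],
    [[0,0.06,0],0,0],
    [[0,0.09,0],0,0],
    [[0,0.115,0],0,0],
    [[0,0.135,0],0,0]
  ]
}}

```text
clock: 22.1
tcp_pos: [0.4734, 0.2938, 0.3084]
tcp_rot: [-0.0, 0.055, 0.998, 0.001]
wrist_force: [0.3, 0.1, -1.5]
width: 0.0062
grip_force: 63.8
```

>>> {"op": "send_rows", "data": {
  "series": [
    [[0,0.015,0],0,0],
    [[0,0.025,0],0,0],
    [[0,0.032,-0.005],0,0],
    [[0,0.035,-0.01],0,0],
    [[0,0.035,-0.015],0,0]
  ]
}}

```text
clock: 22.52
tcp_pos: [0.4744, 0.3254, 0.2924]
tcp_rot: [-0.0, 0.056, 0.998, -0.0]
wrist_force: [-0.4, -0.5, -1.6]
width: 0.0065
grip_force: 63.8
```

>>> {"op": "send_rows", "data": {
  "series": [
    [[0,0,0],0,0],
    [[0,0,0],0,0],
    [[0,0,0],0,0],
    [[0,0,0],0,0],
    [[0,0,0],0,0]
  ]
}}

```text
clock: 22.93
tcp_pos: [0.475, 0.3249, 0.2934]
tcp_rot: [0.0, 0.057, 0.998, 0.0]
wrist_force: [0.0, 0.3, -2.6]
width: 0.0062
grip_force: 63.8
```

```bash
python3 pl2.py; python3 -c "
from hk import *
tool(-10,60,-6.5,('top','side'),lo=-20,hi=60,step=6)
for n in ('top','side','wrist'):
    C=cloud(load(n)); m=(C[...,1]>.25)&(C[...,1]<.46)&(C[...,2]>.262)&(C[...,2]<.285)&(C[...,0]>.555)&(C[...,0]<.615)
    if m.sum()>20:
        P=C[m]; print('rail',n,m.sum(),np.polyfit(P[:,1]-.35,P[:,0],1), P[:,0].min(),P[:,0].max(), np.percentile(P[:,2],98))
"
```

```text
22.9333 [0.475  0.3249 0.2934] hookx -6.51 [ 0.   0.3 -2.6] 0.00617942733071905
wrist
-200 30 s [1. 3. 8.] t [-30.  11.  29.]
-185 191 s [1. 6. 9.] t [-38. -10.  29.]
-170 220 s [ 2.  6. 10.] t [-37.  -7.  30.]
-155 315 s [ 3.  8. 13.] t [-35.  -8.  31.]
-140 209 s [ 3.  8. 11.] t [-36.  -8.  32.]
-125 251 s [ 4.  8. 12.] t [-35.  -7.  33.]
-110 453 s [ 5. 10. 13.] t [-33.   5.  33.]
-95 376 s [ 5. 10. 13.] t [-33.  13.  35.]
-80 916 s [-6.  9. 23.] t [-31.   1.  35.]
-65 669 s [-28.  12.  18.] t [-31.  -2.  24.]
-50 28 s [12. 13. 14.] t [-5. -0.  3.]
-35 65 s [ 8.  9. 11.] t [-4. -0.  3.]
-20 72 s [4. 6. 8.] t [-4. -1.  3.]
-5 178 s [4. 6. 8.] t [-4. -1.  2.]
10 767 s [-12.  -8.   4.] t [-16.  -1.  15.]
25 1251 s [-12.  -8.   3.] t [-17.  -1.  15.]
40 2660 s [-14.  -7.  20.] t [-25.  -1.  22.]
55 7543 s [-13. -11.   8.] t [-40.  -6.  38.]
side
-200 6 s [ 5.  6. 10.] t [-30.  16.  34.]
-185 23 s [ 3.  6. 11.] t [-34.  14.  35.]
-170 22 s [ 4.  7. 11.] t [-35.  11.  35.]
-155 35 s [ 5.  8. 12.] t [-24.   8.  35.]
-140 16 s [ 5.  7. 10.] t [-5. 35. 36.]
-125 18 s [ 5.  9. 12.] t [-25. 
[... 355 characters left out ...]
 [-1.  2. 10.]
40 73 s [-13.  27.  38.] t [-3.  2. 18.]
55 58 s [-13.  -6.  11.] t [12. 18. 35.]
top 60
-10 5 s [18. 21. 23.] t [-3.7 -0.7  1.3]
-4 6 s [18. 19. 21.] t [-4.2  0.4  2.8]
32 6 s [39. 42. 43.] t [-4.5 -3.7 -1.2]
38 18 s [25. 35. 40.] t [-4.5 -2.7  3.7]
44 20 s [21. 27. 33.] t [-3.7 -1.1  2.2]
side 103
20 9 s [ 0. 40. 43.] t [1.5 2.8 4.6]
26 13 s [ 6. 40. 43.] t [0.2 2.8 4.7]
32 14 s [33. 38. 41.] t [0.3 2.3 3.7]
38 37 s [19. 31. 37.] t [-2.9  2.3  4.1]
44 20 s [23. 27. 31.] t [-2.6  0.3  3.2]
rail top 466 [0.09582495 0.58346741] 0.5683441374652868 0.598734739307524 0.27806278233772075
rail side 953 [0.10828937 0.57994706] 0.5644343823430371 0.5987022625465874 0.27658325094358455
```

>>> {"op": "send_rows", "data": {
  "series": [
    [[0,0.005,-0.005],0,0],
    [[0.002,0.012,-0.012],0,0],
    [[0.006,0.02,-0.02],0,0],
    [[0.012,0.026,-0.026],0,0],
    [[0.02,0.028,-0.0275],0,0]
  ]
}}

```text
clock: 23.55
tcp_pos: [0.494, 0.3546, 0.2638]
tcp_rot: [-0.001, 0.055, 0.998, -0.0]
wrist_force: [0.8, -0.2, -1.7]
width: 0.0063
grip_force: 63.7
```

>>> {"op": "send_rows", "data": {
  "series": [
    [[0.01,0,0],0,0],
    [[0.02,0,0],0,0],
    [[0.028,0,0],0,0],
    [[0.033,0,0],0,0],
    [[0.035,0,0],0,0]
  ]
}}

```text
clock: 23.97
tcp_pos: [0.5312, 0.3526, 0.2656]
tcp_rot: [0.0, 0.057, 0.998, 0.0]
wrist_force: [-0.1, -1.2, -1.6]
width: 0.0062
grip_force: 63.7
```

>>> {"op": "send_rows", "data": {
  "series": [
    [[0,0,0],0,0],
    [[0,0,0],0,0],
    [[0,0,0],0,0],
    [[0,0,0],0,0],
    [[0,0,0],0,0]
  ]
}}

```text
clock: 24.38
tcp_pos: [0.5294, 0.3533, 0.2658]
tcp_rot: [0.0, 0.056, 0.998, -0.0]
wrist_force: [0.1, -0.2, -2.6]
width: 0.0064
grip_force: 63.8
```

```bash
python3 -c "
from hk import *
o=manip.observe(); print(o['clock'],np.round(o['tcp_pos'],4),np.round(o['wrist_force'],1))
tool(-10,60,-6.5,('top','side'),lo=-20,hi=75,step=6,tw=25)
"
```

```text
24.3833 [0.5294 0.3533 0.2658] [ 0.1 -0.2 -2.6]
top 103
8 43 s [49. 54. 60.] t [-11.1   0.3  10.8]
14 8 s [53. 55. 57.] t [-10.8  -6.1   7.8]
20 5 s [-1. 46. 48.] t [-7.5 -3.9 -1.8]
26 8 s [ 5. 43. 47.] t [-8.2 -3.4 -1. ]
32 5 s [35. 40. 44.] t [-4.3 -3.4 -1.4]
38 22 s [24. 34. 42.] t [-3.3 -1.7  3. ]
44 11 s [25. 29. 37.] t [-3.  -1.5  2.7]
side 196
2 12 s [-12.  46.  47.] t [ 1.1  7.2 10.3]
8 89 s [-11.  51.  56.] t [-9.8  1.8 10.5]
14 14 s [-12. -11.  43.] t [-4.3  3.4 10.3]
20 16 s [-12. -10.  44.] t [-3.4  3.3 10.6]
26 18 s [-13.  36.  42.] t [-5.3  3.5  9.9]
32 13 s [33. 38. 40.] t [0.1 2.6 4.3]
38 30 s [26. 31. 37.] t [-1.9  1.6  3.8]
44 4 s [-10.  26.  27.] t [-1.5  1.6  8.6]
```

>>> {"op": "send_rows", "data": {
  "series": [
    [[0.006,-0.001,0],0,0],
    [[0.014,-0.002,0],0,0],
    [[0.022,-0.003,0],0,0],
    [[0.027,-0.003,0],0,0],
    [[0.029,-0.003,0],0,0]
  ]
}}

```text
clock: 24.9
tcp_pos: [0.5604, 0.3496, 0.2652]
tcp_rot: [0.0, 0.057, 0.998, -0.0]
wrist_force: [-0.4, -0.2, -2.5]
width: 0.0063
grip_force: 63.8
```

>>> {"op": "send_rows", "data": {
  "series": [
    [[0,0,0],0,0],
    [[0,0,-0.004],0,0],
    [[0,0,-0.01],0,0],
    [[0,0,-0.015],0,0],
    [[0,0,-0.018],0,0]
  ]
}}

```text
clock: 25.32
tcp_pos: [0.5581, 0.35, 0.2464]
tcp_rot: [-0.001, 0.056, 0.998, -0.0]
wrist_force: [-0.8, -0.1, -2.4]
width: 0.0065
grip_force: 63.8
```

```bash
python3 -c "
from hk import *
o=manip.observe(); print(o['clock'],np.round(o['tcp_pos'],4),np.round(o['wrist_force'],1))
tool(-4,60,-6.5,('top','side'),lo=-20,hi=75,step=6,tw=25)
"
```

```text
25.3167 [0.5581 0.35   0.2464] [-0.8 -0.1 -2.4]
top 53
26 13 s [ 5. 25. 39.] t [-10.5  -5.2   0.3]
32 13 s [25. 27. 42.] t [-11.9  -5.5  -1.7]
38 14 s [25. 35. 40.] t [-3.7 -1.8  1.5]
44 10 s [26. 28. 33.] t [-3.3 -0.9  2.8]
side 127
2 5 s [-12. -10.  -9.] t [-2.7  3.1  9.3]
8 16 s [-13. -12.  -8.] t [-8.1  7.5 10.5]
14 12 s [-12. -11.  -8.] t [-5.1  1.8  9.8]
20 25 s [-12. -10.  44.] t [-6.4  3.5  9.8]
26 23 s [-12.  26.  41.] t [-7.2  3.7 11.2]
32 16 s [-12.  29.  39.] t [-8.8  2.8 10. ]
38 19 s [10. 33. 38.] t [-3.4  1.7  4.5]
44 5 s [-14. -14. -13.] t [-10.6  -9.4   7.7]
50 4 s [-15. -14. -13.] t [-9.9 -8.4 -8. ]
```

>>> {"op": "send_rows", "data": {
  "series": [
    [[0,0,-0.002],0,0],
    [[0,0,-0.004],0,0],
    [[0,0,-0.006],0,0],
    [[0,0,-0.007],0,0],
    [[0,0,-0.007],0,0]
  ]
}}

```text
clock: 25.83
tcp_pos: [0.5587, 0.3502, 0.2405]
tcp_rot: [-0.0, 0.056, 0.998, -0.0]
wrist_force: [-0.7, -0.1, -1.4]
width: 0.0061
grip_force: 63.9
```

>>> {"op": "send_rows", "data": {
  "series": [
    [[0,0,-0.001],0,0],
    [[0,0,-0.0015],0,0],
    [[0,0,-0.002],0,0],
    [[0,0,-0.002],0,0],
    [[0,0,-0.002],0,0]
  ]
}}

```text
clock: 26.25
tcp_pos: [0.5589, 0.3504, 0.2399]
tcp_rot: [0.001, 0.056, 0.998, 0.0]
wrist_force: [-1.4, -2.0, 5.1]
width: 0.0064
grip_force: 64.9
```

Contact with the rail: the upward force is now +5 N. Releasing slowly.

>>> {"op": "send_rows", "data": {
  "series": [
    [[0,0,0],0,0.05],
    [[0,0,0],0,0.1],
    [[0,0,0],0,0.15],
    [[0,0,0],0,0.2],
    [[0,0,0],0,0.25]
  ]
}}

```text
clock: 26.67
tcp_pos: [0.5587, 0.3503, 0.2384]
tcp_rot: [-0.0, 0.056, 0.998, 0.0]
wrist_force: [-0.7, 0.5, -1.3]
width: 0.0215
grip_force: 0.0
```

>>> {"op": "send_rows", "data": {
  "series": [
    [[0,0,0],0,0.3],
    [[0,0,0],0,0.35],
    [[0,0,0],0,0.4],
    [[0,0,0],0,0.4],
    [[0,0,0],0,0.4]
  ]
}}

```text
clock: 27.08
tcp_pos: [0.5586, 0.3503, 0.2386]
tcp_rot: [-0.0, 0.056, 0.998, 0.0]
wrist_force: [0.0, -0.1, -0.3]
width: 0.0345
grip_force: 0.0
```

```bash
python3 pl2.py | sed -n 1,40p
```

```text
27.0833 [0.5586 0.3503 0.2386] hookx -6.45 [ 0.  -0.1 -0.3] 0.034455930306199874
wrist
-200 15 s [ 6.  8. 18.] t [-23.  17.  27.]
-185 186 s [ 6. 15. 21.] t [-38. -11.  27.]
-170 208 s [ 6. 15. 22.] t [-37. -10.  28.]
-155 312 s [ 6. 16. 23.] t [-36.  -8.  29.]
-140 197 s [ 6. 16. 22.] t [-35.  -9.  31.]
-125 233 s [ 6. 16. 22.] t [-34.  -6.  32.]
-110 418 s [ 6. 16. 22.] t [-33.   6.  33.]
-95 364 s [ 6. 17. 22.] t [-32.  -9.  34.]
-80 809 s [-1. 13. 27.] t [-30.   1.  34.]
-65 879 s [-23.  14.  24.] t [-29.   0.  33.]
-50 27 s [16. 16. 18.] t [-5. -0.  4.]
-35 68 s [11. 13. 16.] t [-5. -0.  4.]
-20 86 s [ 7.  9. 11.] t [-5. -0.  4.]
-5 285 s [ 5.  8. 18.] t [-6. -0.  4.]
10 817 s [-12.  -8.   7.] t [-30.  -1.  28.]
25 1845 s [-12.  -7.  18.] t [-30.  -1.  28.]
40 4188 s [-13.  10.  25.] t [-35.  -1.  33.]
55 7018 s [-13.  -8.   8.] t [-47.  18.  47.]
side
-185 36 s [ 4.  9. 20.] t [-34.  10.  32.]
-170 36 s [ 5.  9. 18.] t [-29.  12.  33.]
-155 42 s [ 5. 11. 17.] t [-20.  14.  33.]
-140 36 s [ 5. 11. 21.] t [-32.   8.  34.]
-125 26 s [ 6. 11. 21.] t [-25.  14.  34.]
-110 30 s [ 5. 11. 16.] t [-2. 11. 36.]
-95 21 s [ 6.  9. 17.] t [-12.  32.  38.]
-80 101 s [-2. 10. 28.] t [-2.  5. 38.]
-65 100 s [-25.   9.  31.] t [ 1.  5. 36.]
10 44 s [-12. -10.  -7.] t [-23.  20.  30.]
25 58 s [-12.  -8.  44.] t [-21.   3.  40.]
40 105 s [-13.  24.  39.] t [-21.  17.  47.]
55 87 s [-14.  -7.   4.] t [21. 28. 46.]
```

>>> {"op": "send_rows", "data": {
  "series": [
    [[-0.004,0,0],0,0.4],
    [[-0.015,0.002,0.002],0,0.4],
    [[-0.035,0.004,0.01],0,0.4],
    [[-0.06,0.007,0.03],0,0.4],
    [[-0.085,0.01,0.06],0,0.4]
  ]
}}

```text
clock: 27.6
tcp_pos: [0.471, 0.3591, 0.2967]
tcp_rot: [-0.002, 0.056, 0.998, -0.002]
wrist_force: [0.4, 0.9, 0.6]
width: 0.0341
grip_force: 0.0
```

>>> {"op": "send_rows", "data": {
  "series": [
    [[-0.02,0,0.03],0,0.4],
    [[-0.04,0,0.06],0,0.4],
    [[-0.05,0,0.08],0,0.4],
    [[-0.05,0,0.08],0,0.4],
    [[-0.05,0,0.08],0,0.4]
  ]
}}

```text
clock: 28.02
tcp_pos: [0.4226, 0.3609, 0.38]
tcp_rot: [0.002, 0.056, 0.998, 0.0]
wrist_force: [-0.1, -0.0, -1.2]
width: 0.0338
grip_force: 0.0
```

```bash
cat > st.py <<'E'
from h import *
o=manip.observe(); print(o["clock"],np.round(o["tcp_pos"],3),np.abs(o["dq"]).max().round(3))
a=np.radians(-6.5); d=np.array([np.cos(a),np.sin(a)]); l=np.array([-d[1],d[0]]); c=np.array([.5835,.35])
for n in("side","top"):
    f=grab(n); C=cloud(f); S=cv2.cvtColor(f["pixels"],cv2.COLOR_BGR2HSV)[...,1]
    s=(C[...,:2]-c)@d*1000; t=(C[...,:2]-c)@l*1000; z=C[...,2]*1000
    m=(S<110)&(abs(s)<60)&(abs(t)<60)&(z>25)&(z<140)
    if m.sum()>10:
        R=cv2.minAreaRect((C[m][:,:2]*1000).astype(np.float32)); print(n,m.sum(),"plate c",np.round(R[0],1),np.round(R[1],1),round(R[2],1),"z",np.percentile(z[m],[1,99]).round())
    m=(S<80)&(abs(s)<60)&(abs(t)<12)&(z>225)&(z<258); print(" shank s",np.percentile(s[m],[5,50,95]).round(1),"t",np.median(t[m]).round(1)) if m.sum()>3 else 0
E
python3 st.py
```

```text
28.0167 [0.423 0.361 0.38 ] 0.05
side 211 plate c [575.7 349.5] [ 5.2 73.4] 4.0 z [ 42. 139.]
 shank s [-18.7 -12.9  -3.6] t 1.2
top 179 plate c [582.  346.9] [ 5.3 76.1] 7.9 z [ 43. 140.]
 shank s [-14.1  -7.9  -1.1] t -5.3
```

>>> {"op": "send_rows", "data": {
  "series": [
    [[0,0,0],0,0.4],
    [[0,0,0],0,0.4],
    [[0,0,0],0,0.4],
    [[0,0,0],0,0.4],
    [[0,0,0],0,0.4]
  ]
}}

```text
clock: 28.53
tcp_pos: [0.4237, 0.3602, 0.3782]
tcp_rot: [-0.0, 0.056, 0.998, -0.0]
wrist_force: [-0.7, -0.2, 0.0]
width: 0.0339
grip_force: 0.0
```

```bash
python3 st.py
```

```text
28.5333 [0.424 0.36  0.378] 0.006
side 177 plate c [581.3 349. ] [ 6.9 73.4] 6.1 z [ 40. 139.]
 shank s [-17.3 -11.6  -2.5] t 0.8
top 166 plate c [584.  344.5] [ 6.3 76.2] 7.3 z [ 46. 139.]
 shank s [-14.4  -8.2  -1. ] t -5.7
```

>>> {"op": "send_rows", "data": {
  "series": [
    [[0,0,0],0,0.4],
    [[0,0,0],0,0.4],
    [[0,0,0],0,0.4],
    [[0,0,0],0,0.4],
    [[0,0,0],0,0.4]
  ]
}}

```text
clock: 29.05
tcp_pos: [0.4237, 0.3602, 0.3786]
tcp_rot: [0.0, 0.056, 0.998, -0.0]
wrist_force: [-0.2, 0.7, -0.5]
width: 0.0339
grip_force: 0.0
```

>>> {"op": "send_rows", "data": {
  "series": [
    [[0,0,0],0,0.4],
    [[0,0,0],0,0.4],
    [[0,0,0],0,0.4],
    [[0,0,0],0,0.4],
    [[0,0,0],0,0.4]
  ]
}}

```text
clock: 29.47
tcp_pos: [0.4237, 0.3603, 0.3786]
tcp_rot: [0.0, 0.056, 0.998, 0.0]
wrist_force: [-0.4, 0.3, -0.5]
width: 0.034
grip_force: 0.0
```

>>> {"op": "send_rows", "data": {
  "series": [
    [[0,0,0],0,0.4],
    [[0,0,0],0,0.4],
    [[0,0,0],0,0.4],
    [[0,0,0],0,0.4],
    [[0,0,0],0,0.4]
  ]
}}

```text
clock: 29.88
tcp_pos: [0.4237, 0.3603, 0.3786]
tcp_rot: [0.0, 0.056, 0.998, 0.0]
wrist_force: [0.2, -0.8, -0.0]
width: 0.0341
grip_force: 0.0
```

>>> {"op": "send_rows", "data": {
  "series": [
    [[0,0,0],0,0.4],
    [[0,0,0],0,0.4],
    [[0,0,0],0,0.4],
    [[0,0,0],0,0.4],
    [[0,0,0],0,0.4]
  ]
}}

```text
clock: 30.3
tcp_pos: [0.4237, 0.3603, 0.3786]
tcp_rot: [0.0, 0.056, 0.998, 0.0]
wrist_force: [-0.2, 0.7, -0.5]
width: 0.034
grip_force: 0.0
```

>>> {"op": "send_rows", "data": {
  "series": [
    [[0,0,0],0,0.4],
    [[0,0,0],0,0.4],
    [[0,0,0],0,0.4],
    [[0,0,0],0,0.4],
    [[0,0,0],0,0.4]
  ]
}}

```text
clock: 30.72
tcp_pos: [0.4237, 0.3603, 0.3786]
tcp_rot: [0.0, 0.056, 0.998, 0.0]
wrist_force: [0.2, 0.7, -0.2]
width: 0.0338
grip_force: 0.0
```

>>> {"op": "send_rows", "data": {
  "series": [
    [[0,0,0],0,0.4],
    [[0,0,0],0,0.4],
    [[0,0,0],0,0.4],
    [[0,0,0],0,0.4],
    [[0,0,0],0,0.4]
  ]
}}

```text
clock: 31.13
tcp_pos: [0.4237, 0.3602, 0.3786]
tcp_rot: [0.0, 0.056, 0.998, 0.0]
wrist_force: [-0.2, 0.5, -1.4]
width: 0.0344
grip_force: 0.0
```

```bash
for i in 1 2 3 4 5; do python3 st.py | grep -v top; done; python3 - <<'E'
from h import *
a=grab("side")["pixels"]; b=grab("wrist")["pixels"]
im=np.zeros((600,480,3),np.uint8); im[:300]=cv2.resize(a,(480,300)); im[300:]=cv2.resize(b,(480,300)); cv2.imwrite("pics/fin.png",im)
E
```

```text
31.1333 [0.424 0.36  0.379] 0.003
side 170 plate c [580.8 349.7] [ 6.7 72.7] 6.7 z [ 43. 138.]
 shank s [-18.2 -11.9  -2.7] t 1.1
 shank s [-14.6  -8.8  -0.7] t -5.4
31.2333 [0.424 0.36  0.379] 0.002
side 171 plate c [580.5 350.4] [ 6.4 72.3] 6.6 z [ 42. 140.]
 shank s [-17.7 -11.7  -2.9] t 1.0
 shank s [-14.4  -8.3  -1. ] t -5.3
31.3333 [0.424 0.36  0.379] 0.002
side 169 plate c [580.7 350.2] [ 6.5 71.9] 6.7 z [ 44. 139.]
 shank s [-18.  -12.2  -3.1] t 1.1
 shank s [-14.7  -8.   -1.1] t -5.7
31.4333 [0.424 0.36  0.379] 0.002
side 171 plate c [580.2 349.2] [ 6.6 72.8] 5.5 z [ 43. 138.]
 shank s [-18.4 -12.1  -2.9] t 0.6
 shank s [-14.6  -8.6  -1. ] t -5.3
31.5333 [0.424 0.36  0.379] 0.001
side 169 plate c [581.1 349.5] [ 6.6 72.8] 7.4 z [ 44. 137.]
 shank s [-19.3 -12.3  -3. ] t 1.1
 shank s [-13.2  -8.2  -1.1] t -5.0
```

View pics/fin.png

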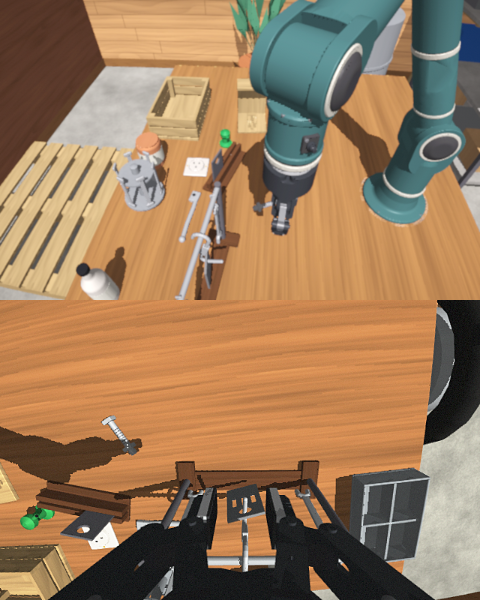

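The picture shows the slotted plate on the hook under the rail, with the plate at (242,503) and the hook at (245,550) in the lower view. The blank plate is still in the rack, and the readings hold steady. I'll wait a little longer, then hand in.

>>> {"op": "send_rows", "data": {
  "series": [
    [[0,0,0],0,0.4],
    [[0,0,0],0,0.4],
    [[0,0,0],0,0.4],
    [[0,0,0],0,0.4],
    [[0,0,0],0,0.4]
  ]
}}

```text
clock: 32.15
tcp_pos: [0.4237, 0.3602, 0.3786]
tcp_rot: [-0.0, 0.056, 0.998, -0.0]
wrist_force: [0.6, -0.6, 0.9]
width: 0.0338
grip_force: 0.0
```

>>> {"op": "send_rows", "data": {
  "series": [
    [[0,0,0],0,0.4],
    [[0,0,0],0,0.4],
    [[0,0,0],0,0.4],
    [[0,0,0],0,0.4],
    [[0,0,0],0,0.4]
  ]
}}

```text
clock: 32.57
tcp_pos: [0.4237, 0.3603, 0.3786]
tcp_rot: [0.0, 0.056, 0.998, 0.0]
wrist_force: [0.1, -0.0, -0.3]
width: 0.0346
grip_force: 0.0
```

>>> {"op": "send_rows", "data": {
  "series": [
    [[0,0,0],0,0.4],
    [[0,0,0],0,0.4],
    [[0,0,0],0,0.4],
    [[0,0,0],0,0.4],
    [[0,0,0],0,0.4]
  ]
}}

```text
clock: 32.98
tcp_pos: [0.4237, 0.3603, 0.3787]
tcp_rot: [0.0, 0.056, 0.998, 0.0]
wrist_force: [0.4, 1.4, 1.4]
width: 0.0343
grip_force: 0.0
```

>>> {"op": "send_rows", "data": {
  "series": [
    [[0,0,0],0,0.4],
    [[0,0,0],0,0.4],
    [[0,0,0],0,0.4],
    [[0,0,0],0,0.4],
    [[0,0,0],0,0.4]
  ]
}}

```text
clock: 33.4
tcp_pos: [0.4237, 0.3602, 0.3786]
tcp_rot: [0.0, 0.056, 0.998, -0.0]
wrist_force: [0.2, 0.3, 0.6]
width: 0.0343
grip_force: 0.0
```

```bash
python3 st.py; python3 -c "
from bench import manip
print(manip.job_done())"
```

```text
33.4 [0.424 0.36  0.379] 0.004
side 172 plate c [581.1 349.9] [ 6.6 71.1] 7.2 z [ 43. 138.]
 shank s [-17.7 -11.8  -2.2] t 1.0
top 163 plate c [584.4 346.7] [ 5.9 75. ] 7.4 z [ 45. 139.]
 shank s [-13.9  -8.   -1.1] t -5.7
the job is handed in; nothing more can be done
None
```

The job is handed in at 33 s: the slotted plate hangs still on the S-hook, mid-rail between the spanners and about 40 mm clear of the slab, after I parked the hook on the rail once to regrip it (no tilt command to reach under the hood) and the wrist force peaked near 54 N there.

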